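# Check a label verifier with its white plaque

## Task

Get the label verifier ready for its white check: first turn the orange knob clockwise until it clicks over into its other position. Then pick the white plaque out of the tray by its metal post and lay its flat underside on the verifier's sloping window, square and centred, tilting it by touch until it sits flush, and press gently so that the sprung window gives a few millimetres. Finish while still holding it pressed flush there - do not let go - and leave the head's slope, the dark plaque and the other things on the bench undisturbed.

Things in the scene. Friction and masses are not known exactly. Their poses are not given: they have to be found in the camera images.
- verifier: Label verifier, fixed grey box with a black top, 190 mm (x) by 260 mm (y), top 52 mm above the bench; knob on its right (-y) half, blue sloping head on its left. Origin: centre of its underside; its front looks to its -x.
- knob_grip (a point): Orange knob bar on the verifier: 44 mm long, 16 mm wide, 34 mm tall, on a black skirt 48 mm across and 8 mm tall. This point is on the vertical turning axis, 12 mm under the bar's top, 83 mm above the bench. Axes turn with the knob: x along the bar (white pointer at its -x end), y across its flat sides, z up.
- knob (a joint): Turn of the knob, rad: 0 at rest beside the red mark, grows clockwise seen from above, hard stop at 1.3 beside the green mark. A detent resists (up to about 0.15 N m) to the crest at 0.65; beyond it the knob snaps to 1.3 by itself and stays there.
- plaque_white: The white check plaque, loose, about 0.10 to 0.21 kg: white plate 60 mm (its x) by 80 mm (its y), 6 mm thick, with a square aluminium post 20 x 20 mm standing on its middle, top 46 mm above the underside. Origin: centre of the plate's underside; z up along the post. It lies in either nest of the tray.
- tray: Grey fixed tray, 100 mm (x) by 230 mm (y), outer height 12 mm, floor 5 mm, split by a low wall into two nests side by side along y, each with one plaque, 110 mm apart. Origin: centre of its underside, on the bench; z up.
- window (a point): Centre of the outer face of the verifier's sprung window, a dark plate with a green glass middle, 60 mm (x) by 80 mm (y) - the plaque's own size - on the blue tilting head (118 x 112 mm), 10 mm proud of the head. z points straight out of the face, up and towards the verifier's front; x points up the slope, y level. It moves with the window.
- window_pad (a joint): How far the window is pressed in along its normal, m: 0 out, hard stop at 0.006. The spring pushes back with 2.4 N at once, rising by 1.2 N per mm to about 9.6 N.
- head (a joint): Slope of the blue head and window from level, rad, between 0.16 and 0.42. Its hinge is level, along the window's y, at the head's lower edge, and is stiff: it stays where it is set (slips only above about 6 N m).
- head_edge (a point): Middle of the upper edge of the blue head, 57 mm up the slope from the window's centre and 10 mm below its face: shows whether the slope was altered.
- plaque_dark: The dark blue plaque, same shape and size as the white one, in the other nest: leave it. Origin: centre of its underside.
- parcel_a: Cardboard parcel 100 x 140 x 70 mm, loose bystander; origin: centre of its underside.
- parcel_b: Cardboard parcel 90 x 130 x 50 mm, loose bystander; origin: centre of its underside.
- tape_roll: Roll of brown packing tape lying flat, 96 mm across, 48 mm tall, loose bystander; origin: centre of its underside.
- spray: Blue bottle with a red cap, 60 mm across, 170 mm tall, loose bystander; origin: centre of its underside.
- marker: Black marker pen 130 mm (x) by 13 mm by 13 mm, loose bystander; origin: centre of its underside.
- mug: Blue mug 80 mm across, 90 mm tall, loose bystander; origin: centre of its underside.
Things that resemble listed ones, but are neither listed nor needed, are in the scene too. There is more than one size of the plaque_white; the one meant has the size given above.

How it is judged:
By the outcome, as a careful person would: the job done as asked, in the order asked, and still so for the second after the job is handed in, while the arm keeps its last pose, push and grip.
It also fails if it takes over 64 s, if anything falls off the work surface, if the arm or the gripper's body presses on something with over 40 N, if the wrist force passes 120 N, or if a joint passes its speed limit or range.

## Robot

A 6-joint arm with a two-finger parallel gripper is mounted at the origin on the work surface. World frame = base frame: x ahead of the robot, y to its left, z up, the work surface at z = 0. Lengths are in mm, angles in rad, forces in N, time in s.
With the tool pointing down it reaches from about 275 to 725 mm from the base axis. Payload 5.6 kg.
Tool frame: the origin (TCP) lies between the finger pads; the fingertips stand 25 mm ahead of it and the grasp point (between the pads) lies 6 mm ahead of it; z points along the fingers, x is the direction in which the jaws open and shut, and the axes are right-handed (so a half turn about z gives the same grasp; the last joint's range is limited). The gripper opens to 85 mm and grips with 20 to 120 N. Pads are 22 mm wide; open, the fingers measure 114 mm over their backs; the gripper's body (76 mm by 85 mm) begins 54 mm behind the grasp point. The pads swing forward as they close: fully open they stand 13 mm farther back than shut.
Start: joints at [-0.868, 0.255, 0.108, 0, -1.424, -0.285], TCP at [223.181, -502.676, 256.283] pointing down, gripper open.
Joint ranges: [-2.95, 2.95], [-1.21, 1.97], [-1.09, 1.5], [-2.87, 1.71], [-2.94, -0.07], [-3.05, 3.05]. Speed limits (rad/s): [2.57, 2.57, 3.14, 3.14, 3.14, 3.14].

## Interface

Orientations are given as a unit quaternion [w, x, y, z].
In Python, from station import robot, cams gives the robot as it stands.
- The arm moves only by the tool move_arm, never from a script. Its argument "moves" is a list of rows, each a list of 6 numbers: the shift along the tool's x, y, z in m, then the turn, a rotation vector about the tool's x, y, z in rad. A call has 1 to 12 rows; each row is the pose to reach, as a shift and turn from the pose measured when the call began, along the tool's axes at that moment; what a row does not reach only later rows make up. A row lasts 1/12 s, in which the tool goes at most 41.7 mm and 7.16 degrees, less where a joint would pass 70% of its speed; a pose out of reach is approached as far as the arm can. A call with a gripper value outside its range is refused whole. "grip" is the finger opening in m, from 0 to 0.0854, set as the call begins (left out, the last holds). The fingers move at their own pace and stop on an object; the grip force is fixed at half the most. Time passes only in rows, so rows that repeat a pose let the fingers close. It gives the time, the measured TCP pose, the force and the opening at its end, in the units of the state.
- robot.get_obs(): the state, without advancing time (a new reading comes with each control period).
- cams.get_image(name): name is "side" or "top" or "wrist"; returns a dict with "pixels" (420x560x3 uint8, red, green, blue), "z_map" (420x560 float32, mm along the optical axis (not along the pixel's ray), 0 where there is no reading), "vfov" (degrees; the focal length in pixels is half the picture's height over the tangent of half this angle, whatever the lens; pixels are square), "cx", "cy" (the principal point, pixels), "world_from_camera" (4x4, takes a point from camera to world coordinates). Camera axes: x right, y down, z forward; pixel columns grow to the right and rows downward; lengths in mm; the calibration is good to about 2 mm. A picture is of the moment at which its call begins.
- robot.job_done(): hands the job in, once; it reports no verdict.
The state is a dict: "clock": time; "joints": joint angles; "qvel": joint speeds; "joint_torque": joint torques, N m; "position": TCP position; "eef_rot": TCP orientation; "force": force on the tool from outside, world axes, zero at the start; "torque": the same for the moment, N m; "finger_gap": finger opening in mm.
Only numpy, scipy, OpenCV 4.12 (cv2) and the standard library are available. Lean on these libraries where they do the work, as an engineer would, in place of code of your own. Each camera call takes 0.05 s, during which the arm holds its last target.

## Working session

There is one attempt and no reset: what is moved stays moved. The work goes in short steps, Python scripts to look and compute and a tool call to move; the robot and the scene stay as the last step left them, time stands still between calls to the robot, and variables do not carry over. Pictures are saved under pics/ and viewed, and the job is handed in when it is done.

Besides the shell and the picture viewer there is one more tool, called as a command line: name --pt "numbers of a row" for each row, then --argument value for the rest. move_arm: Moves the arm, as the interface text tells. Its arguments: {"type":"object","properties":{"moves":{"type":"array"},"grip":{"type":"number"}},"required":["moves"]}

```bash
ls; mkdir -p pics
cat > h.py <<'E'
import numpy as np, cv2
from station import robot, cams
from scipy.spatial.transform import Rotation as R
def snap(n,fn):
    d=cams.get_image(n); cv2.imwrite('pics/'+fn+'.png',d['pixels'][:,:,::-1]); np.save('pics/'+fn+'.npy',d,allow_pickle=True); return d
def load(fn): return np.load('pics/'+fn+'.npy',allow_pickle=True).item()
def f(d): return d['pixels'].shape[0]/2/np.tan(np.radians(d['vfov'])/2)
def ptz(d,u,v,z=None):
    z=d['z_map'][int(round(v)),int(round(u))] if z is None else z
    k=f(d); p=np.array([(u-d['cx'])/k*z,(v-d['cy'])/k*z,z,1]); return (np.array(d['world_from_camera'])@p)[:3]
def cloud(d):
    k=f(d); v,u=np.mgrid[:420,:560]; z=d['z_map']; T=np.array(d['world_from_camera'])
    p=np.stack([(u-d['cx'])/k*z,(v-d['cy'])/k*z,z],-1); return p@T[:3,:3].T+T[:3,3]
def plane(d,u,v,h):
    T=np.array(d['world_from_camera']);k=f(d); r=T[:3,:3]@np.array([(u-d['cx'])/k,(v-d['cy'])/k,1]); o=T[:3,3]; return o+r*(h-o[2])/r[2]
def st():
    o=robot.get_obs(); 
    for k in o: print(k,np.round(o[k],3))
    return o
E
python3 - <<'E'
from h import *
st()
for n in ['top','side','wrist']:
    d=snap(n,n+'0'); print(n,d['vfov'],d['cx'],d['cy'],np.round(d['world_from_camera'],3).tolist())
E
```

```text
pics
clock 0.0
joints [-0.868  0.256  0.107 -0.    -1.424 -0.285]
qvel [ 0.     0.     0.001 -0.001  0.001 -0.001]
joint_torque [ 0.0000e+00 -3.8663e+01  2.3794e+01  5.3650e+00 -6.0000e-03 -0.0000e+00]
position [ 223.01  -502.248  255.374]
eef_rot [-0.001  0.545  0.838  0.   ]
force [ 0.082 -0.803 -0.722]
torque [-0.021 -0.004  0.049]
finger_gap 85.307
top 43.7586704431485 291.67751665340296 216.37976023033872 [[0.025, -0.998, 0.052, 424.319], [-0.999, -0.026, -0.02, 31.555], [0.021, -0.052, -0.998, 1550.892], [0.0, 0.0, 0.0, 1.0]]
side 43.96775126718938 275.4617837280913 209.33328712452396 [[-0.971, -0.123, 0.205, 150.741], [-0.238, 0.555, -0.797, 1306.134], [-0.016, -0.823, -0.568, 1011.864], [0.0, 0.0, 0.0, 1.0]]
wrist 68.3060184602568 284.4198624933757 211.7832241090204 [[-0.406, 0.878, 0.254, 158.995], [0.914, 0.389, 0.117, -531.341], [0.003, 0.28, -0.96, 370.64], [0.0, 0.0, 0.0, 1.0]]
```

View pics/top0.png

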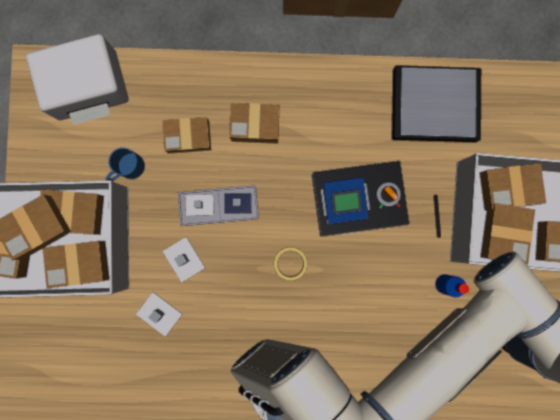

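View pics/side0.png

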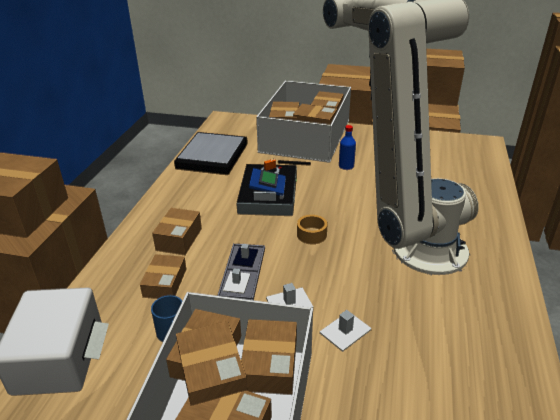

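View pics/wrist0.png

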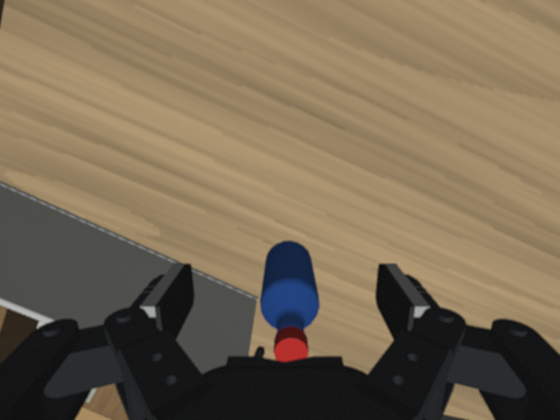

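The top view shows the tray at (218,206), with the white plaque's post at about (198,204) and the dark plaque at (238,203). The verifier is at (360,198), its knob at (389,193) and its window at (346,202). In the wrist view, the spray bottle is near the gripper at (290,300). Next I'll measure these.

Run:
```python
from h import *
d=load('top0'); im=d['pixels']
cv2.imwrite('pics/topz.png',cv2.resize(im[150:250,170:420][:,:,::-1],None,fx=3.2,fy=3.2,interpolation=cv2.INTER_CUBIC))
s=load('side0')['pixels']
cv2.imwrite('pics/sidez.png',cv2.resize(s[140:310,130:350][:,:,::-1],None,fx=3.4,fy=3.4,interpolation=cv2.INTER_CUBIC))
for n,(u,v) in dict(knob=(389,193),win=(346,202),post=(198,204),plate=(190,212),dpost=(238,203),wood=(280,200),ver=(370,225),verc=(404,225)).items():
    print(n,ptz(d,u,v).round(1))
```

```text
knob [ 573.6 -268.8   94.2]
win [ 544.3 -147.1  103.8]
post [531.5 271.   52.1]
plate [510.2 299.9  12.6]
dpost [537.6 157.   50.4]
wood [5.536e+02 3.680e+01 1.000e-01]
ver [ 484.3 -225.2   45. ]
verc [ 486.6 -322.5   51.4]
```

View pics/topz.png

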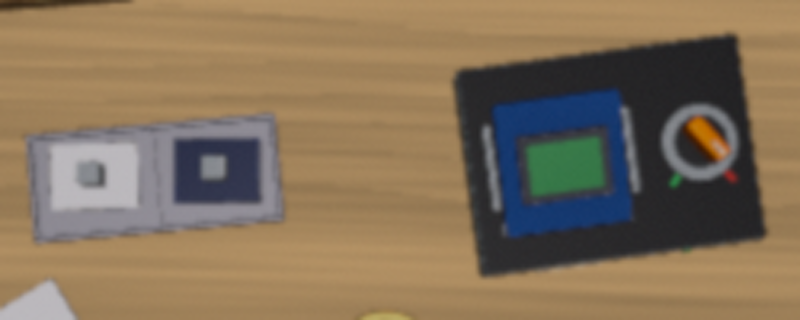

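View pics/sidez.png

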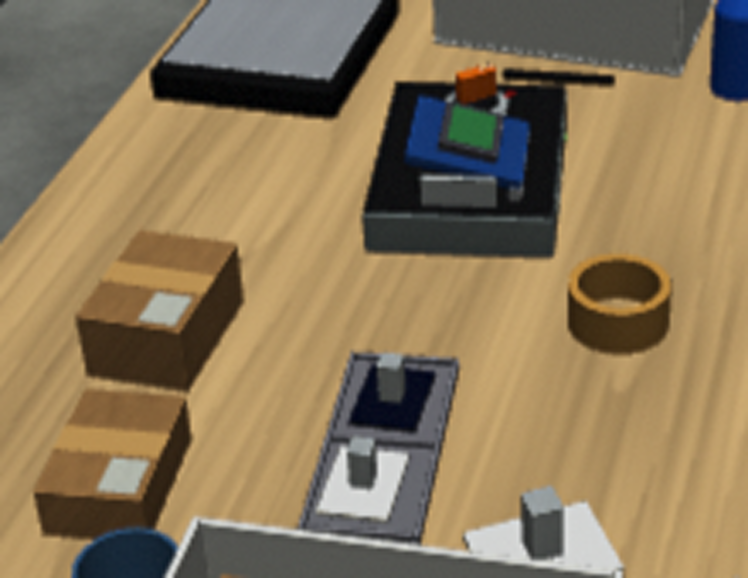

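```bash
cat >> h.py <<'E'
def rel(Tp,yaw=None,Rt=None,o=None):
    "row from current pose to target TCP pos (mm), tool-down with given x yaw(deg) or Rt"
    o=o or robot.get_obs(); q=np.array(o['eef_rot']); Rc=R.from_quat(q[[1,2,3,0]])
    if Rt is None:
        a=np.radians(yaw); x=np.array([np.cos(a),np.sin(a),0]); z=np.array([0,0,-1.]); Rt=R.from_matrix(np.stack([x,np.cross(z,x),z],1))
    sh=Rc.inv().apply(np.array(Tp)-o['position'])/1000; rv=(Rc.inv()*Rt).as_rotvec()
    print('row',sh.round(4),rv.round(4),'deg',np.degrees(np.linalg.norm(rv)).round(1),'dist',np.linalg.norm(sh).round(3)); return sh,rv
def rect(m,P,h=None):
    pts=P[m][:,:2].astype(np.float32); return cv2.minAreaRect(pts)
E
python3 - <<'E'
from h import *
d=load('top0'); P=cloud(d); im=d['pixels'].astype(int); hsv=cv2.cvtColor(d['pixels'],cv2.COLOR_RGB2HSV)
v,u=np.mgrid[:420,:560]; box=(v>150)&(v<245)&(u>305)&(u<415)
m=box&(hsv[...,0]<20)&(hsv[...,1]>200)&(im[...,0]>150); print('orange',m.sum(),P[m].mean(0),rect(m&(P[...,2]>88),P))
m=box&(hsv[...,0]>45)&(hsv[...,0]<80)&(hsv[...,1]>100)&(P[...,2]>70); print('green',m.sum(),P[m].mean(0),rect(m,P))
p=P[m]; c=p.mean(0); n=np.linalg.svd(p-c)[2][2]; n*=np.sign(n[2]); print('n',n,np.degrees(np.arccos(n[2])))
m=box&(hsv[...,0]>105)&(hsv[...,0]<125)&(hsv[...,1]>150)&(P[...,2]>60); p=P[m];c=p.mean(0); n=np.linalg.svd(p-c)[2][2];n*=np.sign(n[2]); print('blue',m.sum(),c,n,np.degrees(np.arccos(n[2])),rect(m,P))
m=box&(P[...,2]>40); print('verif',rect(m,P))
m=(v>180)&(v<230)&(u>175)&(u<262)&(P[...,2]>4)&(P[...,2]<20); print('tray',rect(m,P))
m=(v>180)&(v<230)&(u>175)&(u<262)&(P[...,2]>42); 
print('posts',P[m&(u<218)].mean(0),P[m&(u>218)].mean(0))
rel([560,-275,255],129)
E
```

```text
orange 41 [ 579.60460481 -269.80685082   95.23108974] ((577.6435546875, -272.7509765625), (31.95671272277832, 12.57186508178711), 46.87504577636719)
green 354 [ 545.48807123 -147.44799126  107.3221548 ] ((505.3725280761719, -68.17571258544922), (55.129608154296875, 251.0462646484375), 26.71584129333496)
n [0.97852016 0.19939628 0.05233941] 86.9998017244928
blue 982 [ 550.61887419 -143.76641752  102.89543261] [ 0.04673969 -0.98903192  0.14011161] 81.9456953290683 ((527.3970947265625, -77.59211730957031), (128.17816162109375, 271.5196838378906), 18.09085464477539)
verif ((551.9882202148438, -138.16665649414062), (192.64657592773438, 378.5586242675781), 9.980024337768555)
tray ((533.6268310546875, 218.090576171875), (142.58126831054688, 251.17385864257812), 1.5807883739471436)
posts [514.82724675 236.26268222 284.67602759] [523.95056483 144.29431059 261.79548239]
row [0.0712 0.4002 0.0007] [ 1.00e-04 -1.40e-03 -2.63e-01] deg 15.1 dist 0.406
```

move_arm --pt "0.007 0.04 0 0 0 -0.03" --pt "0.014 0.08 0 0 0 -0.06" --pt "0.021 0.12 0 0 0 -0.09" --pt "0.028 0.16 0 0 0 -0.12" --pt "0.035 0.2 0 0 0 -0.15" --pt "0.042 0.24 0 0 0 -0.18" --pt "0.049 0.28 0 0 0 -0.21" --pt "0.056 0.32 0 0 0 -0.24" --pt "0.063 0.36 0 0 0 -0.263" --pt "0.071 0.4 0 0 0 -0.263" --pt "0.071 0.4 0 0 0 -0.263" --pt "0.071 0.4 0 0 0 -0.263" --grip 0.045

```text
clock: 1.15
position: [561.2, -273.4, 254.1]
eef_rot: [-0.002, 0.429, 0.903, 0.0]
force: [-0.8, -0.5, 0.5]
finger_gap: 45.1
```

Run:
```python
from h import *
st(); snap('wrist','w1')
```

```text
clock 1.15
joints [-0.204  0.408  0.322 -0.002 -1.488 -0.683]
qvel [-0.044 -0.036 -0.021  0.01  -0.001  0.008]
joint_torque [  1.479 -46.428  24.288   5.278   0.063  -0.121]
position [ 561.221 -273.417  254.147]
eef_rot [-0.002  0.429  0.903  0.   ]
force [-0.81  -0.544  0.532]
torque [-0.069  0.052 -0.018]
finger_gap 45.124
```

View pics/w1.png

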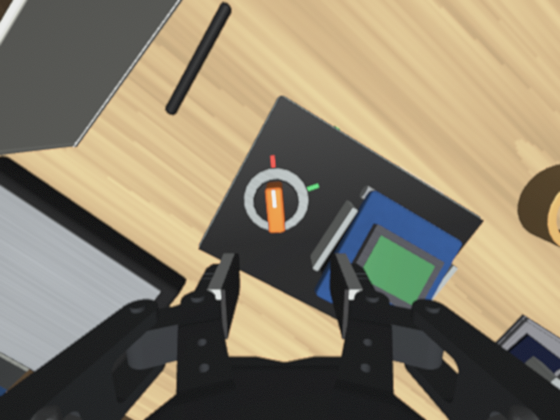

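The wrist view shows the orange bar centred near (275,210), with its white pointer end up towards the red mark at (272,160) and the green mark at (313,187). The window is at (400,265).

```bash
cat >> h.py <<'E'
def poly(m,eps=4):
    cs,_=cv2.findContours(m.astype(np.uint8),cv2.RETR_EXTERNAL,cv2.CHAIN_APPROX_NONE); c=max(cs,key=cv2.contourArea); return c[:,0]
E
python3 - <<'E'
from h import *
d=load('w1'); P=cloud(d); im=d['pixels'].astype(int); hsv=cv2.cvtColor(d['pixels'],cv2.COLOR_RGB2HSV)
v,u=np.mgrid[:420,:560]
m=(hsv[...,0]<15)&(hsv[...,1]>180)&(im[...,0]>150)&(v<240)&(v>175)&(u>255)&(u<295); print(m.sum())
z=P[...,2]; mm=((u>255)&(u<295)&(v>180)&(v<238)); print(np.percentile(z[m],[5,25,50,75,95]))
t=mm&(z>88)&(z<103); p=P[t]; print('top pts',t.sum(),p.mean(0),cv2.minAreaRect(p[:,:2].astype(np.float32)))
print('axis(skirt)');
# ring skirt: grey light
g=(hsv[...,1]<50)&(hsv[...,2]>110)&(np.hypot(u-277,v-201)<45); pts=np.array([plane(d,a,b,60)[:2] for a,b in zip(u[g],v[g])],np.float32); print(cv2.minEnclosingCircle(pts), len(pts), np.median(z[g]))
# blue / verifier
for nm,(a,b) in dict(win=(400,262),black=(250,240)).items(): print(nm,P[b,a])
g=(hsv[...,0]>45)&(hsv[...,0]<80)&(hsv[...,1]>100)&(u>350)&(v>220)&(u<450)
p=P[g]; A=np.c_[p[:,:2],np.ones(len(p))]; c=np.linalg.lstsq(A,p[:,2],rcond=None)[0]; r=p[:,2]-A@c; k=abs(r)<4; c=np.linalg.lstsq(A[k],p[k,2],rcond=None)[0]
n=np.array([-c[0],-c[1],1]);n/=np.linalg.norm(n); print('plane',c,n,np.arccos(n[2]),np.degrees(np.arctan2(n[1],n[0])),k.mean(),r[k].std(),p[k].mean(0))
cv2.imwrite('pics/w1z.png',cv2.resize(im[150:260,230:340][:,:,::-1].astype(np.uint8),None,fx=5,fy=5))
E
```

```text
129
[90.05733487 91.08318181 91.69098763 92.17630644 92.86094437]
top pts 759 [ 572.40489541 -275.13449959   92.12875776] ((573.176025390625, -274.5978088378906), (43.369529724121094, 15.995713233947754), 43.54239273071289)
axis(skirt)
((572.1663208007812, -275.314208984375), 33.597286224365234) 1594 52.485494114024334
win [ 536.48211127 -149.73216092   98.02063984]
black [ 627.51815353 -267.42859123   49.65503591]
plane [ 2.26864512e-01  5.36686304e-03 -2.19478928e+01] [-0.22123951 -0.00523379  0.97520546] 0.2231487663068089 -178.64482437061534 0.25865963855421686 2.3344863265400417 [ 544.1793348  -145.02836264  100.7287392 ]
```

View pics/w1z.png

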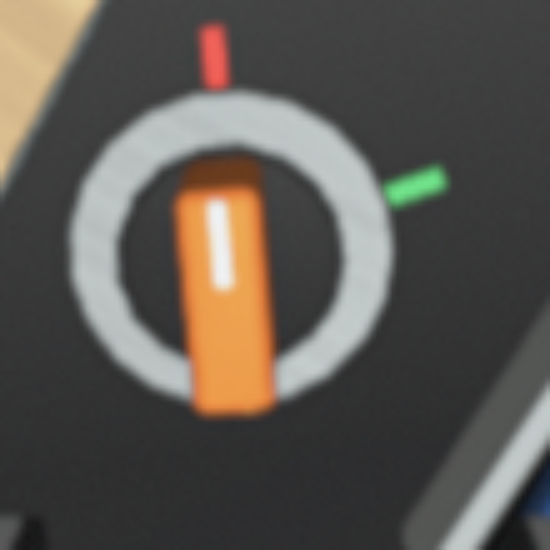

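Run:
```python
from h import *
d=load('w1'); P=cloud(d)
for a,b in [(352,207),(335,237),(318,265),(343,222)]: print(P[b,a].round(1), (P[b,a]-[572.5,-275,0]).round(0))
rel([572.8,-275,91],133.5)
```

```text
[ 526.6 -215.7   78. ] [-46.  59.  78.]
[ 560.  -208.7   80.6] [-13.  66.  81.]
[ 593.8 -201.7   80.5] [21. 73. 81.]
[ 543.4 -212.7   79.6] [-29.  62.  80.]
row [-0.0088  0.0096  0.1637] [-0.0006 -0.0027 -0.077 ] deg 4.4 dist 0.164
```

move_arm --pt "-0.002 0.003 0.035 0 0 -0.03" --pt "-0.005 0.006 0.07 0 -0.001 -0.06" --pt "-0.009 0.0096 0.105 -0.001 -0.003 -0.077" --pt "-0.009 0.0096 0.135 -0.001 -0.003 -0.077" --pt "-0.009 0.0096 0.15 -0.001 -0.003 -0.077" --pt "-0.009 0.0096 0.158 -0.001 -0.003 -0.077" --pt "-0.009 0.0096 0.163 -0.001 -0.003 -0.077" --pt "-0.009 0.0096 0.163 -0.001 -0.003 -0.077" --pt "-0.009 0.0096 0.163 -0.001 -0.003 -0.077"

```text
clock: 1.95
position: [573.5, -275.9, 93.3]
eef_rot: [0.001, 0.395, 0.919, 0.0]
force: [-0.7, 0.3, 0.2]
finger_gap: 45.1
```

Run:
```python
from h import *
st(); rel([572.8,-275,91],133.5);snap('wrist','w2');
```

```text
clock 1.95
joints [-0.203  0.51   0.066  0.    -1.124 -0.609]
qvel [ 0.003 -0.008  0.012  0.002 -0.001 -0.   ]
joint_torque [-9.2000e-02 -4.9382e+01  2.1135e+01  4.7690e+00  1.9000e-02  1.0000e-03]
position [ 573.46  -275.887   93.293]
eef_rot [0.001 0.395 0.919 0.   ]
force [-0.707  0.348  0.212]
torque [ 0.002 -0.003  0.008]
finger_gap 45.097
row [0.0011 0.0001 0.0023] [ 0.0012  0.0025 -0.0003] deg 0.2 dist 0.003
```

View pics/w2.png

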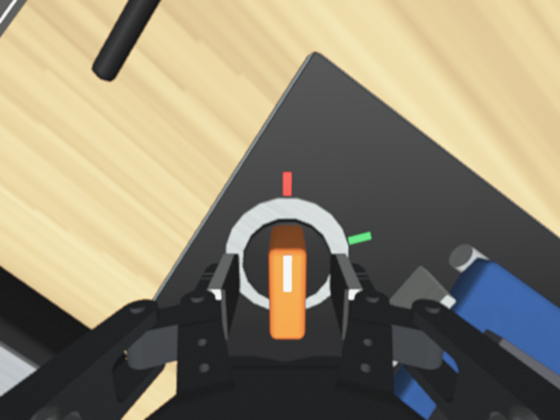

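The bar at (287,295) is centred between the pads at (228,…) and (345,…), so I'll close on it.

move_arm --pt "0.001 0 0.002 0 0 0" --pt "0.001 0 0.002 0 0 0" --pt "0.001 0 0.002 0 0 0" --pt "0.001 0 0.002 0 0 0" --pt "0.001 0 0.002 0 0 0" --pt "0.001 0 0.002 0 0 0" --grip 0.008

```text
clock: 2.5
position: [573.1, -274.8, 92.7]
eef_rot: [0.002, 0.395, 0.919, 0.0]
force: [-1.8, 3.0, 6.9]
finger_gap: 15.1
```

Run:
```python
from h import *
st()
```

```text
clock 2.5
joints [-0.202  0.509  0.062  0.    -1.12  -0.61 ]
qvel [0.002 0.001 0.001 0.    0.001 0.001]
joint_torque [-8.4600e-01 -4.6955e+01  2.1096e+01  4.9670e+00  1.0450e+00  9.0000e-03]
position [ 573.13  -274.824   92.719]
eef_rot [0.002 0.395 0.919 0.   ]
force [-1.771  2.961  6.946]
torque [ 1.011  0.871 -0.025]
finger_gap 15.061
```

move_arm --pt "0 0 0 0 0 0.08" --pt "0 0 0 0 0 0.18" --pt "0 0 0 0 0 0.28" --pt "0 0 0 0 0 0.38" --pt "0 0 0 0 0 0.48" --pt "0 0 0 0 0 0.58" --pt "0 0 0 0 0 0.68" --pt "0 0 0 0 0 0.78" --pt "0 0 0 0 0 0.88" --pt "0 0 0 0 0 0.98" --pt "0 0 0 0 0 1.08" --pt "0 0 0 0 0 1.15"

```text
clock: 3.5
position: [573.0, -274.7, 92.8]
eef_rot: [0.001, 0.832, 0.554, 0.001]
force: [-0.2, 1.8, 0.8]
finger_gap: 15.1
```

move_arm --pt "0 0 0 0 0 0.08" --pt "0 0 0 0 0 0.11" --pt "0 0 0 0 0 0.11" --pt "0 0 0 0 0 0.11"

```text
clock: 3.83
position: [573.0, -274.7, 92.8]
eef_rot: [0.001, 0.861, 0.508, 0.001]
force: [0.4, -0.4, -0.4]
finger_gap: 15.2
```

Run:
```python
from h import *
o=st(); q=R.from_quat(np.array(o['eef_rot'])[[1,2,3,0]]).as_matrix()[:,0]; print(np.degrees(np.arctan2(q[1],q[0])))
```

```text
clock 3.833
joints [-2.010e-01  5.090e-01  6.200e-02  1.000e-03 -1.120e+00 -1.874e+00]
qvel [-0.002  0.001  0.001 -0.    -0.001  0.006]
joint_torque [ -0.141 -50.43   21.927   4.897   0.209  -0.061]
position [ 572.996 -274.7     92.755]
eef_rot [0.001 0.861 0.508 0.001]
force [ 0.424 -0.384 -0.376]
torque [ 0.025  0.192 -0.055]
finger_gap 15.217
61.101597474747
```

move_arm --pt "0 0 0 0 0 0" --pt "0 0 0 0 0 0" --pt "0 0 0 0 0 0" --pt "0 0 -0.02 0 0 0" --pt "0 0 -0.06 0 0 0" --pt "0 0 -0.1 0 0 0" --pt "0 0 -0.14 0 0 0" --pt "0 0 -0.17 0 0 0" --pt "0 0 -0.17 0 0 0" --pt "0 0 -0.17 0 0 0" --grip 0.045

```text
clock: 4.67
position: [573.3, -274.8, 265.5]
eef_rot: [0.003, 0.861, 0.508, 0.003]
force: [-0.2, -0.5, -0.7]
finger_gap: 45.5
```

Run:
```python
from h import *
snap('wrist','w3'); d=snap('top','t3'); cv2.imwrite('pics/t3z.png',cv2.resize(d['pixels'][150:250,300:420][:,:,::-1],None,fx=5,fy=5))
```

```text
(no output)
```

View pics/w3.png

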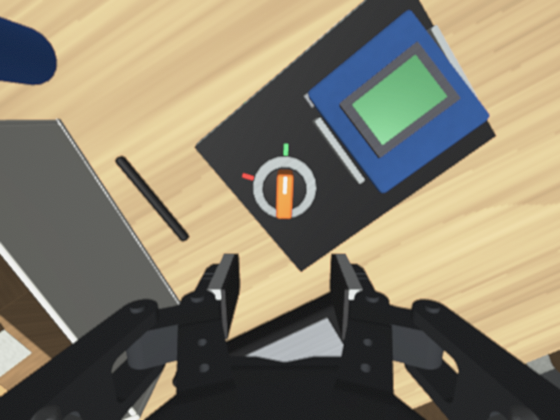

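The knob's white pointer at (285,183) now faces the green mark at (286,150), so it has clicked over. The window is at (400,100). Now I'll measure the window and the posts.

```bash
cat > win.py <<'E'
from h import *
def win(fn, box=None):
    d=load(fn); P=cloud(d); hsv=cv2.cvtColor(d['pixels'],cv2.COLOR_RGB2HSV); v,u=np.mgrid[:420,:560]
    g=(hsv[...,0]>45)&(hsv[...,0]<85)&(hsv[...,1]>70)&(hsv[...,2]>60)
    n,l,s,c=cv2.connectedComponentsWithStats(g.astype(np.uint8)); i=1+np.argmax(s[1:,4]); g=l==i; print('green',s[i],c[i])
    b=(hsv[...,0]>105)&(hsv[...,0]<125)&(hsv[...,1]>130)
    n,l,s,c2=cv2.connectedComponentsWithStats(b.astype(np.uint8)); ids=np.bincount(l[cv2.dilate(g.astype(np.uint8),np.ones((41,41)))>0],minlength=n); ids[0]=0; b=l==np.argmax(ids)
    for nm,m in (('green',g),('blue',b)):
        e=cv2.erode(m.astype(np.uint8),np.ones((5,5)))>0; p=P[e]; p=p[p[:,2]>50]
        c=np.linalg.lstsq(np.c_[p[:,:2],np.ones(len(p))],p[:,2],rcond=None)[0]
        for _ in range(5):
            r=p[:,2]-np.c_[p[:,:2],np.ones(len(p))]@c; k=abs(r)<max(2*np.median(abs(r)),.5); c=np.linalg.lstsq(np.c_[p[k,:2],np.ones(k.sum())],p[k,2],rcond=None)[0]
        nn=np.array([-c[0],-c[1],1]);nn/=np.linalg.norm(nn)
        # corners on plane by rays
        q=cv2.approxPolyDP(cv2.convexHull(poly(m)),8,True)[:,0]
        T=np.array(d['world_from_camera']);kf=f(d); out=[]
        for a in q:
            r=T[:3,:3]@np.array([(a[0]-d['cx'])/kf,(a[1]-d['cy'])/kf,1]); o=T[:3,3]; t=(c[0]*o[0]+c[1]*o[1]+c[2]-o[2])/(r[2]-c[0]*r[0]-c[1]*r[1]); out.append(o+t*r)
        out=np.array(out); print(nm,'slope',np.arccos(nn[2]).round(4),'az',np.degrees(np.arctan2(nn[1],nn[0])).round(2),'std',r.std().round(2) if 0 else '', k.mean().round(2)); print(out.round(1).tolist()); print('centre',out.mean(0).round(1))
        L=np.roll(out,-1,0)-out; print('edges',np.linalg.norm(L,axis=1).round(1),np.degrees(np.arctan2(L[:,1],L[:,0])).round(1))
E
python3 - <<'E'
from win import *
win('w3')
d=load('top0')
for nm,(a,b),h in [('post',(198,204),51),('tray c',(218.5,206),12)]: print(nm,plane(d,a,b,h))
d=load('w3'); P=cloud(d)
for a,b in [(285,195),(200,147),(300,265),(250,140),(310,240)]: print(P[b,a].round(1))
A,B=plane(d,197,148,52),plane(d,302,271,52); print('right edge',A,B,np.degrees(np.arctan2(*(B-A)[[1,0]])),np.linalg.norm(B-A))
E
```

```text
green [ 353   55   94   89 4231] [399.03994328  99.41195935]
green slope 0.2447 az -170.51 std  0.83
[[519.1, -119.3, 95.5], [560.1, -112.7, 105.9], [569.3, -175.5, 105.5], [528.4, -180.7, 95.3]]
centre [ 544.2 -147.1  100.5]
edges [42.9 63.5 42.4 62.1] [   9.1  -81.7 -172.8   98.7]
blue slope 0.2459 az -170.49 std  0.82
[[484.5, -102.8, 76.8], [592.5, -86.9, 104.2], [609.9, -192.9, 104.1], [500.7, -207.7, 76.5]]
centre [ 546.9 -147.6   90.4]
edges [112.5 107.4 113.6 106.2] [   8.4  -80.7 -172.3   98.8]
post [531.60745759 271.18590263  51.        ]
tray c [530.09504406 217.14388947  12.        ]
[ 572.4 -272.3   92.8]
[ 493.4 -330.4   49.4]
[ 664.7 -302.7   48.6]
[ 512.5 -281.    48.2]
[ 642.2 -277.7   49.1]
right edge [ 492.87588154 -332.95659642   52.        ] [ 671.13733858 -303.62983719   52.        ] 9.342354695931377 180.65770360896352
```

Run:
```python
from h import *
rel([570,-145,240],98.8)
```

```text
row [ 0.1121 -0.0643  0.0218] [ 2.400e-03 -2.000e-04 -6.577e-01] deg 37.7 dist 0.131
```

move_arm --pt "0.02 -0.011 0 0 0 -0.11" --pt "0.04 -0.022 0 0 0 -0.22" --pt "0.06 -0.033 0.004 0 0 -0.33" --pt "0.08 -0.044 0.01 0 0 -0.44" --pt "0.1 -0.055 0.016 0 0 -0.55" --pt "0.112 -0.064 0.022 0.002 0 -0.658" --pt "0.112 -0.064 0.022 0.002 0 -0.658" --pt "0.112 -0.064 0.022 0.002 0 -0.658" --pt "0.112 -0.064 0.022 0.002 0 -0.658"

```text
clock: 5.52
position: [570.0, -145.6, 239.1]
eef_rot: [-0.0, 0.651, 0.759, -0.0]
force: [0.8, 0.2, 0.0]
finger_gap: 45.0
```

Run:
```python
from win import *
snap('wrist','w4'); win('w4'); rel([545,265,240],96)
```

```text
green [ 248  152   78   54 3631] [285.89424401 175.29082897]
green slope 0.2425 az -170.68 std  0.82
[[519.0, -119.2, 95.4], [560.1, -112.7, 105.7], [569.8, -175.1, 105.5], [528.6, -181.2, 95.2]]
centre [ 544.4 -147.1  100.5]
edges [42.9 63.1 42.9 62.7] [   9.   -81.2 -171.5   98.8]
blue slope 0.2461 az -170.52 std  0.81
[[484.4, -104.3, 76.6], [593.4, -85.0, 104.4], [610.6, -190.4, 104.3], [501.1, -207.3, 76.5]]
centre [ 547.4 -146.7   90.5]
edges [114.2 106.8 114.3 104.3] [  10.1  -80.7 -171.2   99.2]
row [ 0.41    0.0373 -0.0007] [-0.0004  0.0002  0.047 ] deg 2.7 dist 0.412
```

View pics/w4.png

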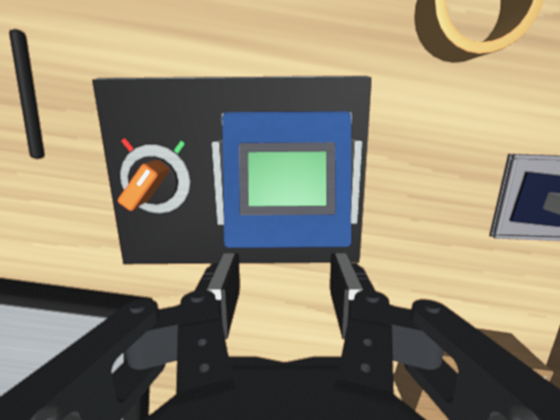

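The wrist view has the window upright at (287,178), with the knob at green on its left. The fit agrees with the earlier one. Moving on to the tray.

move_arm --pt "0.04 0.004 0 0 0 0.01" --pt "0.08 0.008 0 0 0 0.02" --pt "0.12 0.012 0 0 0 0.03" --pt "0.16 0.016 0 0 0 0.04" --pt "0.2 0.02 0 0 0 0.047" --pt "0.24 0.024 0 0 0 0.047" --pt "0.28 0.028 0 0 0 0.047" --pt "0.32 0.032 0 0 0 0.047" --pt "0.36 0.035 0 0 0 0.047" --pt "0.4 0.037 0 0 0 0.047" --pt "0.41 0.037 0 0 0 0.047" --pt "0.41 0.037 0 0 0 0.047"

```text
clock: 6.57
position: [544.6, 267.3, 238.5]
eef_rot: [-0.0, 0.669, 0.744, -0.001]
force: [-0.4, -0.2, -0.6]
finger_gap: 44.9
```

Run:
```python
from h import *
snap('wrist','w5')
```

```text
(no output)
```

View pics/w5.png

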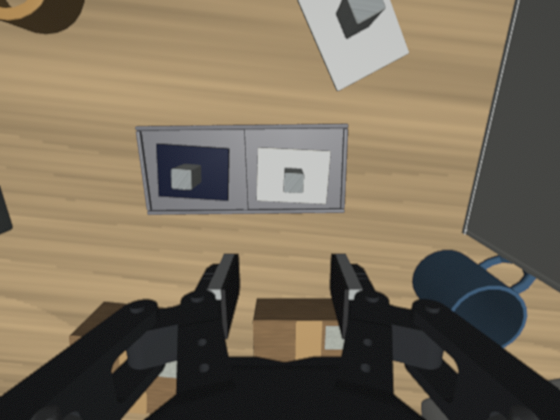

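Run:
```python
from h import *
d=load('w5'); P=cloud(d); hsv=cv2.cvtColor(d['pixels'],cv2.COLOR_RGB2HSV); v,u=np.mgrid[:420,:560]
box=(u>250)&(u<338)&(v>138)&(v<210)
w=box&(hsv[...,2]>175)&(hsv[...,1]<30)
h=cv2.convexHull(poly(cv2.morphologyEx(w.astype(np.uint8),cv2.MORPH_CLOSE,np.ones((5,5))))); 
for hh in (11,8): 
    pts=np.array([plane(d,a,b,hh)[:2] for a,b in h[:,0]],np.float32); print('plate',cv2.minAreaRect(pts))
for nm,bx in (('white',box),('dark',(u>155)&(u<230)&(v>145)&(v<205))):
    t=bx&(P[...,2]>42)&(P[...,2]<60); p=P[t]; print(nm,t.sum(),p.mean(0),cv2.minAreaRect(p[:,:2].astype(np.float32)),(p[:,:2].max(0)+p[:,:2].min(0))/2)
print(np.median(P[...,2][w]), P[150,200])
cv2.imwrite('pics/w5z.png',cv2.resize(d['pixels'][130:220,240:350][:,:,::-1],None,fx=6,fy=6))
```

```text
plate ((531.19287109375, 275.1589050292969), (58.71574401855469, 78.66950225830078), 3.3111801147460938)
plate ((531.6859130859375, 275.2930603027344), (59.22974395751953, 79.35812377929688), 3.3111443519592285)
white 402 [531.00175741 275.23940572  48.16094145] ((531.4535522460938, 275.4849853515625), (20.108795166015625, 19.240507125854492), 6.115371227264404) [531.3942013  275.23662504]
dark 425 [538.96200885 164.27447917  47.87762432] ((539.6455078125, 163.56443786621094), (20.09770965576172, 19.95130729675293), 2.4624216556549072) [539.57370833 163.55505683]
8.416823206167948 [514.01249798 171.21098472   8.42862857]
```

View pics/w5z.png

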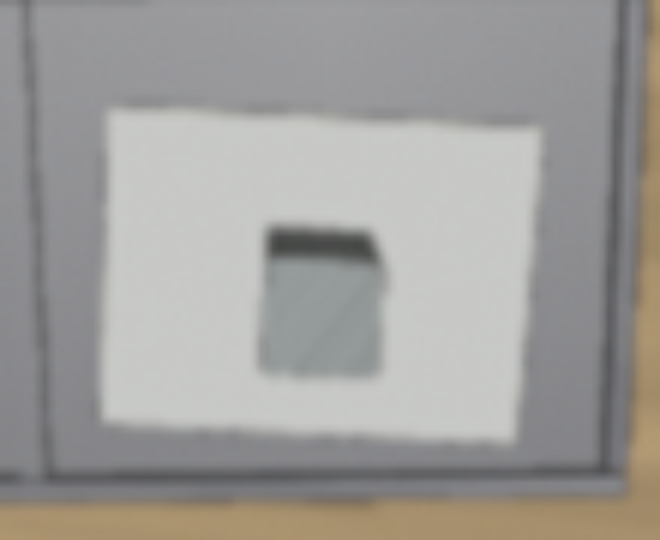

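Run:
```python
from h import *
rel([531.4,275.3,43.5],93.3)
```

```text
row [ 0.0112 -0.0122  0.1953] [-0.001   0.0008  0.0475] deg 2.7 dist 0.196
```

move_arm --pt "0.004 -0.004 0.035 0 0 0.02" --pt "0.008 -0.008 0.07 0 0 0.04" --pt "0.0112 -0.0122 0.11 -0.001 0.001 0.0475" --pt "0.0112 -0.0122 0.145 -0.001 0.001 0.0475" --pt "0.0112 -0.0122 0.17 -0.001 0.001 0.0475" --pt "0.0112 -0.0122 0.185 -0.001 0.001 0.0475" --pt "0.0112 -0.0122 0.195 -0.001 0.001 0.0475" --pt "0.0112 -0.0122 0.195 -0.001 0.001 0.0475" --pt "0.0112 -0.0122 0.195 -0.001 0.001 0.0475"

```text
clock: 7.37
position: [532.3, 274.4, 44.5]
eef_rot: [0.0, 0.687, 0.727, 0.0]
force: [-0.1, 0.3, -0.3]
finger_gap: 44.7
```

Run:
```python
from h import *
st();rel([531.4,275.3,43.5],93.3);snap('wrist','w6')
```

```text
clock 7.367
joints [ 7.370e-01  4.940e-01 -1.030e-01  1.000e-03 -9.730e-01 -2.252e+00]
qvel [ 0.008 -0.022  0.025  0.007 -0.002  0.002]
joint_torque [-1.0500e-01 -4.6227e+01  1.9014e+01  4.2770e+00  3.1000e-02  1.0000e-03]
position [532.266 274.429  44.476]
eef_rot [0.    0.687 0.727 0.   ]
force [-0.118  0.269 -0.296]
torque [-0.004  0.012  0.026]
finger_gap 44.67
row [ 0.0009 -0.0008  0.001 ] [ 0.0008 -0.0001 -0.0012] deg 0.1 dist 0.002
```

View pics/w6.png

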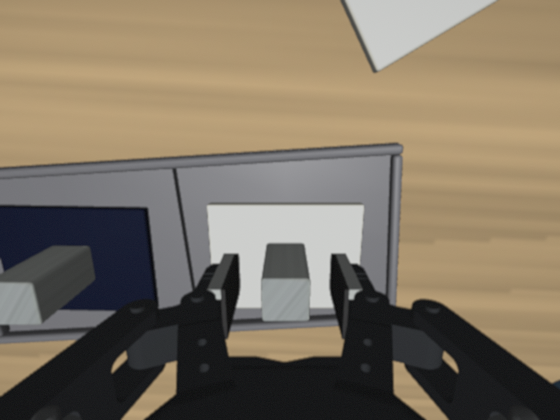

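The post at (286,285) is centred between the pads. Closing on it, then lifting slightly.

move_arm --pt "0.0007 -0.0008 0.001 0.001 0 -0.001" --pt "0.0007 -0.0008 0.001 0.001 0 -0.001" --pt "0.0007 -0.0008 0.001 0.001 0 -0.001" --pt "0.0007 -0.0008 0.001 0.001 0 -0.001" --pt "0.0007 -0.0008 0.001 0.001 0 -0.001" --pt "0.0007 -0.0008 0.001 0.001 0 -0.001" --pt "0.0007 -0.0008 0.001 0.001 0 -0.001" --grip 0.01

```text
clock: 8.0
position: [532.7, 276.3, 46.0]
eef_rot: [0.001, 0.686, 0.727, 0.002]
force: [-0.4, -0.2, 5.8]
finger_gap: 19.2
```

Run:
```python
from h import *
st(); snap('wrist','w7')
```

```text
clock 8.0
joints [ 7.390e-01  4.920e-01 -1.020e-01  1.000e-03 -9.730e-01 -2.252e+00]
qvel [ 0.    -0.    -0.001  0.001 -0.    -0.   ]
joint_torque [ 9.3000e-02 -4.4178e+01  1.8277e+01  3.7480e+00  2.9800e-01  2.5000e-02]
position [532.736 276.281  45.957]
eef_rot [0.001 0.686 0.727 0.002]
force [-0.439 -0.208  5.839]
torque [-0.248  0.254 -0.02 ]
finger_gap 19.155
```

move_arm --pt "0 0 -0.01 0 0 0" --pt "0 0 -0.03 0 0 0" --pt "0 0 -0.065 0 0 0" --pt "0 0 -0.1 0 0 0" --pt "0 0 -0.14 0 0 0" --pt "0 0 -0.17 0 0 0" --pt "0 0 -0.17 0 0 0" --pt "0 0 -0.17 0 0 0" --pt "0 0 -0.17 0 0 0"

```text
clock: 8.8
position: [531.2, 275.7, 215.2]
eef_rot: [-0.0, 0.686, 0.727, 0.002]
force: [-0.4, 1.0, -2.6]
finger_gap: 18.7
```

Run:
```python
from h import *
st(); snap('wrist','w8'); snap('side','s8')
d=load('side0')
```

```text
clock 8.8
joints [ 7.390e-01  3.630e-01  1.560e-01 -1.000e-03 -1.360e+00 -2.252e+00]
qvel [ 0.001  0.022 -0.028  0.002  0.001 -0.001]
joint_torque [-3.4000e-02 -4.7475e+01  2.5434e+01  5.8360e+00  2.5000e-02  0.0000e+00]
position [531.241 275.711 215.172]
eef_rot [-0.     0.686  0.727  0.002]
force [-0.352  0.977 -2.617]
torque [0.005 0.095 0.018]
finger_gap 18.732
```

View pics/w8.png

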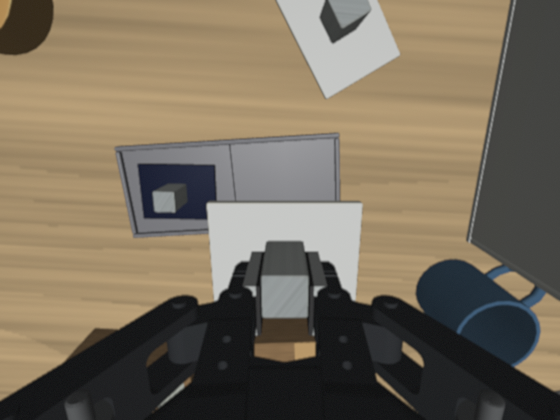

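View pics/s8.png

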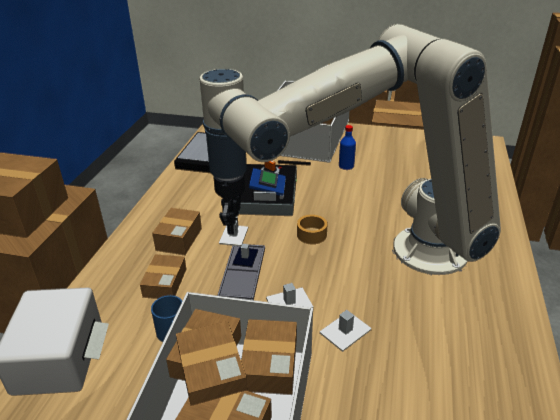

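The white plate is held at (284,250), level in the image with its near edge along row 202. The nest is empty and the dark plaque is untouched. Now I'll measure the plaque's pose in the hand.

```bash
cat > hand.py <<'E'
from h import *
def hand(fn,ob=None):
    d=load(fn); o=ob or robot.get_obs(); Rc=R.from_quat(np.array(o['eef_rot'])[[1,2,3,0]]); P=cloud(d); Q=Rc.inv().apply((P-o['position']).reshape(-1,3)).reshape(P.shape)
    hsv=cv2.cvtColor(d['pixels'],cv2.COLOR_RGB2HSV); w=(hsv[...,2]>150)&(hsv[...,1]<40)&(abs(Q[...,2]-36)<12)&(abs(Q[...,0])<50)&(Q[...,1]<35)&(Q[...,1]>-50)
    e=cv2.erode(w.astype(np.uint8),np.ones((3,3)))>0; v,u=np.mgrid[:420,:560]; e&=(v<245)
    p=Q[e]; A=np.c_[p[:,:2],np.ones(len(p))]; c=np.linalg.lstsq(A,p[:,2],rcond=None)[0]
    for _ in range(4):
        r=p[:,2]-A@c; k=abs(r)<max(2.5*np.median(abs(r)),.3); c=np.linalg.lstsq(A[k],p[k,2],rcond=None)[0]
    print('plate plane tool z = %.4f x + %.4f y + %.2f'%tuple(c), e.sum())
    p=Q[w&(v<250)]; print('x range',np.percentile(p[:,0],[.5,99.5]).round(1),'y min',np.percentile(p[:,1],[.2,1,2]).round(1))
    q=Q[w&(v<206)]; 
    # front edge: per column first row
    us=range(215,356,5); E=[]
    for a in us:
        rr=np.where(w[:,a])[0]; 
        if len(rr): b=rr.min(); E.append(Q[b+1,a])
    E=np.array(E); print('edge y mean',E[:,1].mean().round(2),'yaw',np.degrees(np.polyfit(E[:,0],E[:,1],1)[0]).round(2))
    for b in (210,225):
        cc=np.where(w[b])[0]; print('row',b,cc.min(),cc.max(),Q[b,cc.min()].round(1),Q[b,cc.max()].round(1))
E
python3 - <<'E'
from hand import *
hand('w8')
E
```

```text
plate plane tool z = -0.0008 x + 0.0080 y + 36.62 5740
x range [-38.8  39.9] y min [-30.5 -30.3 -30.1]
edge y mean -29.86 yaw -0.04
row 210 207 361 [-39.4 -26.3  37.6] [ 39.6 -26.9  35.5]
row 225 208 360 [-39.4 -18.2  37.6] [ 39.9 -18.6  36.1]
```

```bash
cat > tgt.py <<'E'
from h import *
C=np.array([544.3,-147.1,103.3]); s=.245; az=np.radians(9.1)
n=np.array([-np.sin(s)*np.cos(az),-np.sin(s)*np.sin(az),np.cos(s)])
tx=np.array([-np.sin(az),np.cos(az),0]); tz=-n; RT=R.from_matrix(np.stack([tx,np.cross(tz,tx),tz],1))
def go(h): return rel(C+n*(41+h),Rt=RT)
E
python3 - <<'E'
from tgt import *
print(n,C+n*71); go(70); go(25)
E
```

```text
[-0.23950346 -0.03836224  0.97013732] [ 527.29525406 -149.82371901  172.17975007]
row [-0.4252 -0.0383  0.0029] [-0.2441  0.0118 -0.1   ] deg 15.1 dist 0.427
row [-0.4242 -0.0275  0.0465] [-0.2441  0.0118 -0.1   ] deg 15.1 dist 0.428
```

move_arm --pt "-0.03 -0.003 0 0 0 0" --pt "-0.07 -0.007 0 0 0 -0.01" --pt "-0.11 -0.01 0 -0.03 0.002 -0.02" --pt "-0.15 -0.014 0 -0.06 0.003 -0.03" --pt "-0.19 -0.018 0 -0.09 0.005 -0.04" --pt "-0.23 -0.022 0 -0.12 0.006 -0.05" --pt "-0.27 -0.025 0 -0.15 0.007 -0.06" --pt "-0.31 -0.028 0 -0.18 0.009 -0.07" --pt "-0.35 -0.032 0.001 -0.21 0.01 -0.09" --pt "-0.39 -0.035 0.002 -0.235 0.011 -0.1" --pt "-0.415 -0.0375 0.003 -0.244 0.012 -0.1" --pt "-0.425 -0.038 0.003 -0.244 0.012 -0.1"

```text
clock: 9.9
position: [516.0, -154.3, 209.1]
eef_rot: [0.078, 0.645, 0.754, 0.092]
force: [1.1, -0.2, -2.0]
finger_gap: 18.9
```

move_arm --pt "0 0 0 0 0 0" --pt "0 0 0 0 0 0"

```text
clock: 10.07
position: [514.9, -154.9, 207.5]
eef_rot: [0.077, 0.646, 0.754, 0.091]
force: [0.2, 0.4, -1.6]
finger_gap: 19.1
```

Run:
```python
from hand import *
from tgt import *
st(); go(70); go(20); go(8); snap('wrist','w9'); hand('w9')
```

```text
clock 10.067
joints [-0.031  0.12  -0.191 -0.052 -1.027 -1.365]
qvel [ 0.038 -0.008  0.003 -0.001  0.002 -0.01 ]
joint_torque [ -1.026 -31.68   24.635   5.393   0.867   0.139]
position [ 514.901 -154.859  207.463]
eef_rot [0.077 0.646 0.754 0.091]
force [ 0.23   0.385 -1.574]
torque [-0.118  0.869  0.068]
finger_gap 19.084
row [ 0.003   0.0041 -0.0026] [-0.0066 -0.0004 -0.0055] deg 0.5 dist 0.006
row [0.003  0.0044 0.0474] [-0.0066 -0.0004 -0.0055] deg 0.5 dist 0.048
row [0.003  0.0045 0.0594] [-0.0066 -0.0004 -0.0055] deg 0.5 dist 0.06
plate plane tool z = -0.0006 x + 0.0075 y + 38.01 5941
x range [-39.8  38.9] y min [-32.3 -32.1 -31.9]
edge y mean -31.77 yaw 0.16
row 210 207 362 [-40.1 -28.1  37.8] [ 39.9 -27.3  40.1]
row 225 209 360 [-39.9 -19.6  38.9] [ 38.8 -19.9  37.8]
```

View pics/w9.png

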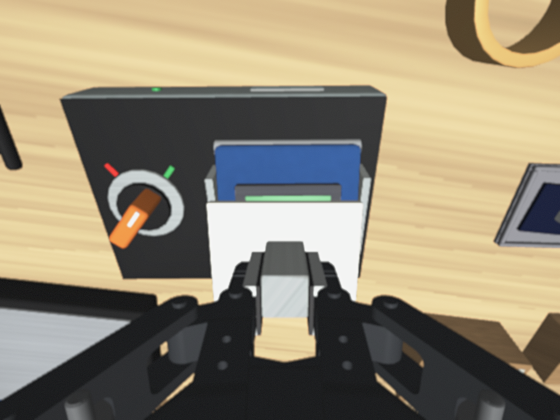

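The wrist view shows the plate at (285,250), in line with the head, with its edge still at row 202, so there has been no slip. I'll go down to a 20 mm hover.

move_arm --pt "0.001 0.002 0.01 -0.003 0 -0.003" --pt "0.002 0.004 0.025 -0.0066 0 -0.0055" --pt "0.003 0.0044 0.037 -0.0066 0 -0.0055" --pt "0.003 0.0044 0.047 -0.0066 0 -0.0055" --pt "0.003 0.0044 0.047 -0.0066 0 -0.0055" --pt "0.003 0.0044 0.047 -0.0066 0 -0.0055"

```text
clock: 10.62
position: [529.9, -148.0, 162.7]
eef_rot: [0.079, 0.643, 0.756, 0.093]
force: [0.4, 0.3, -0.8]
finger_gap: 19.2
```

Run:
```python
from hand import *
from tgt import *
o=st(); go(20); go(8); d=snap('wrist','w10'); hand('w10'); d2=snap('side','s10');cv2.imwrite('pics/s10z.png',cv2.resize(d2['pixels'][130:230,210:330][:,:,::-1],None,fx=6,fy=6,interpolation=cv2.INTER_CUBIC))
for n_ in ('w8','w9','w10'):
    pass
```

```text
clock 10.617
joints [-0.016  0.173 -0.248 -0.054 -0.91  -1.366]
qvel [-0.011 -0.017  0.024  0.008 -0.002  0.002]
joint_torque [ 1.3300e-01 -3.2615e+01  2.2696e+01  4.8680e+00  8.9400e-01 -4.0000e-03]
position [ 529.915 -147.994  162.736]
eef_rot [0.079 0.643 0.756 0.093]
force [ 0.414  0.328 -0.771]
torque [-0.134  0.837 -0.01 ]
finger_gap 19.191
row [-0.0014 -0.0005  0.0001] [-0.0007 -0.001   0.0025] deg 0.2 dist 0.001
row [-0.0014 -0.0005  0.0121] [-0.0007 -0.001   0.0025] deg 0.2 dist 0.012
plate plane tool z = -0.0015 x + 0.0035 y + 38.36 5982
x range [-38.9  40. ] y min [-32.2 -32.1 -31.9]
edge y mean -31.62 yaw -0.0
row 210 207 362 [-39.3 -27.8  39.1] [ 40.5 -27.8  38.9]
row 225 209 360 [-38.7 -19.8  38.6] [ 39.9 -19.8  38.6]
```

View pics/w10.png

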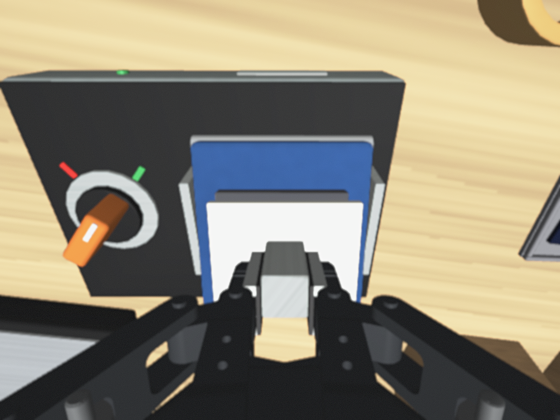

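View pics/s10z.png

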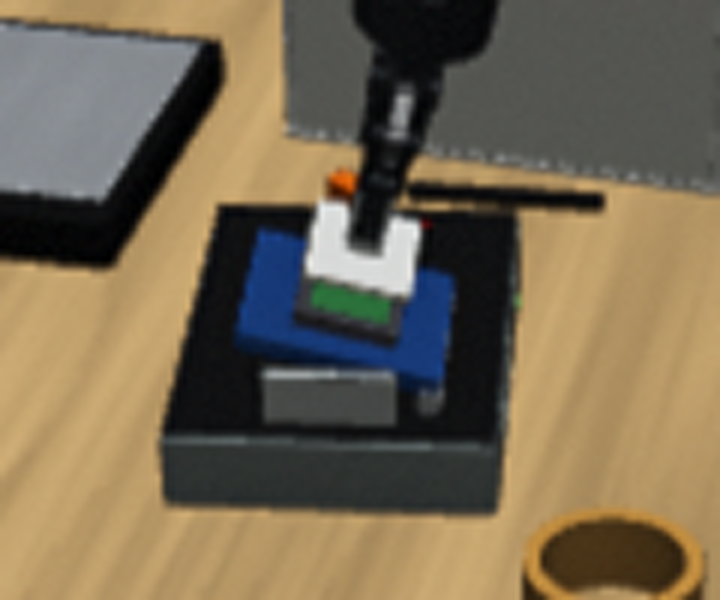

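The wrist view shows the window's near edge at (282,195) just beyond the plate edge at row 202, and the side view shows the plate parallel above the window. I'll correct 1.4 mm sideways and go down to about 5 mm.

move_arm --pt "-0.0014 -0.0005 0.006 -0.0007 -0.001 0.0025" --pt "-0.0014 -0.0005 0.012 -0.0007 -0.001 0.0025" --pt "-0.0014 -0.0005 0.015 -0.0007 -0.001 0.0025" --pt "-0.0014 -0.0005 0.015 -0.0007 -0.001 0.0025" --pt "-0.0014 -0.0005 0.015 -0.0007 -0.001 0.0025" --pt "-0.0014 -0.0005 0.015 -0.0007 -0.001 0.0025"

```text
clock: 11.22
position: [533.9, -149.4, 149.5]
eef_rot: [0.08, 0.644, 0.755, 0.094]
force: [0.8, 0.2, -2.2]
finger_gap: 19.0
```

Run:
```python
from hand import *
from tgt import *
o=st(); go(5); go(0); d=snap('wrist','w11'); d2=snap('side','s11');cv2.imwrite('pics/s11z.png',cv2.resize(d2['pixels'][130:230,210:330][:,:,::-1],None,fx=6,fy=6,interpolation=cv2.INTER_CUBIC))
```

```text
clock 11.217
joints [-0.018  0.19  -0.263 -0.055 -0.874 -1.365]
qvel [ 0.001 -0.003  0.003 -0.     0.001 -0.   ]
joint_torque [ 1.0000e-03 -3.4051e+01  2.2846e+01  4.9400e+00  8.6100e-01 -0.0000e+00]
position [ 533.92  -149.446  149.453]
eef_rot [0.08  0.644 0.755 0.094]
force [ 0.829  0.197 -2.2  ]
torque [-0.18   0.843 -0.012]
finger_gap 18.956
row [ 0.0007 -0.0009  0.0013] [ 0.0026  0.001  -0.0004] deg 0.2 dist 0.002
row [ 0.0007 -0.0009  0.0063] [ 0.0026  0.001  -0.0004] deg 0.2 dist 0.006
```

View pics/w11.png

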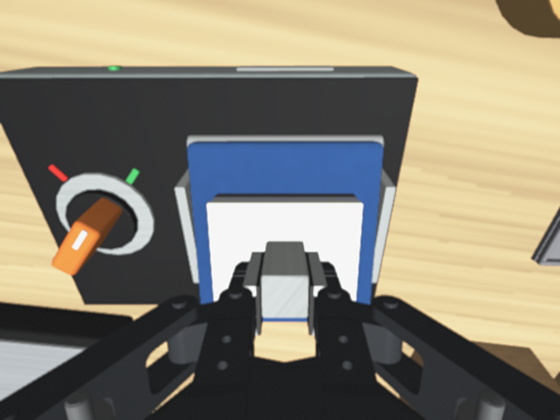

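View pics/s11z.png

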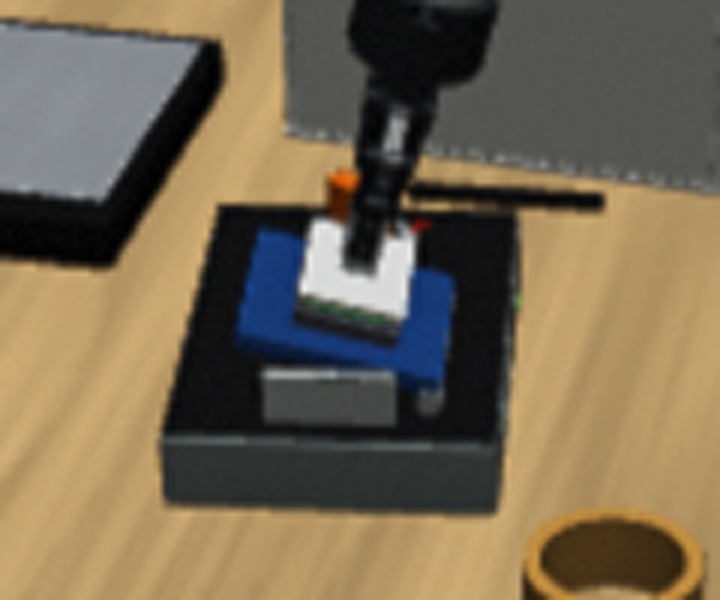

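Wrist view: the head's edges at columns 188 and 382 are centred on the plate's 207 to 361, and the window's dark edge is at row 196. I'll approach contact slowly.

move_arm --pt "0.0003 -0.0009 0.002 0.0026 0.001 0" --pt "0.0003 -0.0009 0.004 0.0026 0.001 0" --pt "0.0003 -0.0009 0.006 0.0026 0.001 0" --pt "0.0003 -0.0009 0.007 0.0026 0.001 0" --pt "0.0003 -0.0009 0.007 0.0026 0.001 0" --pt "0.0003 -0.0009 0.007 0.0026 0.001 0"

```text
clock: 11.82
position: [534.7, -149.0, 142.6]
eef_rot: [0.079, 0.644, 0.755, 0.093]
force: [-0.6, 0.0, 0.1]
finger_gap: 19.1
```

```bash
cat >> tgt.py <<'E'
def ft():
    o=robot.get_obs(); Rc=R.from_quat(np.array(o['eef_rot'])[[1,2,3,0]]); print('F tool',Rc.inv().apply(o['force']).round(2),'T tool',Rc.inv().apply(o['torque']).round(3),'h',((np.array(o['position'])-C)@n-41).round(2), 'inplane', Rc.inv().apply(np.array(o['position'])-C).round(2)[:2], 'joint q5 torque',np.round(o['joint_torque'],2)[3:]); return o
E
python3 - <<'E'
from tgt import *
ft(); go(0)
F=R.from_quat([.644,.755,.094,.08]); print(F.inv().apply([.829,.197,-2.2]),F.inv().apply([-.18,.843,-.012]),'base'); print(F.inv().apply([.414,.328,-.77]),F.inv().apply([-.134,.837,-.01]),'base10')
E
```

```text
F tool [ 0.1  -0.53 -0.21] T tool [1.071 0.131 0.012] h -0.48 inplane [-0.37  0.01] joint q5 torque [ 4.87  1.12 -0.03]
row [ 0.0004 -0.     -0.0005] [ 0.0001  0.     -0.0003] deg 0.0 dist 0.001
[0.06318132 0.2848415  2.34113721] [ 0.86083546 -0.04641682  0.00089004] base
[0.25838663 0.25786556 0.85943104] [ 0.84765573 -0.00280345  0.00984373] base10
```

move_arm --pt "0 0 0.001 0 0 0" --pt "0 0 0.0015 0 0 0" --pt "0 0 0.0015 0 0 0" --pt "0 0 0.0015 0 0 0"

```text
clock: 12.15
position: [535.1, -149.0, 141.4]
eef_rot: [0.079, 0.644, 0.755, 0.093]
force: [-0.9, 1.0, 1.2]
finger_gap: 19.2
```

Run:
```python
from tgt import *
ft(); go(-2)
```

```text
F tool [ 1.08 -0.4  -1.31] T tool [ 1.135  0.191 -0.034] h -1.79 inplane [-0.41  0.16] joint q5 torque [ 4.74  1.15 -0.02]
row [ 0.0004 -0.0001  0.0002] [ 0.0004  0.0001 -0.0002] deg 0.0 dist 0.0
```

move_arm --pt "0 0 0.001 0 0 0" --pt "0 0 0.002 0 0 0" --pt "0 0 0.002 0 0 0" --pt "0 0 0.002 0 0 0"

```text
clock: 12.48
position: [535.6, -149.0, 139.6]
eef_rot: [0.08, 0.644, 0.755, 0.093]
force: [-1.9, 0.5, 2.4]
finger_gap: 19.3
```

Run:
```python
from hand import *
from tgt import *
ft(); go(-4); snap('wrist','w12'); ft(); hand('w12'); d2=snap('side','s12');ft();cv2.imwrite('pics/s12z.png',cv2.resize(d2['pixels'][160:210,245:300][:,:,::-1],None,fx=12,fy=12,interpolation=cv2.INTER_CUBIC))
d=load('w12');cv2.imwrite('pics/w12z.png',cv2.resize(d['pixels'][120:320,170:400][:,:,::-1],None,fx=3,fy=3,interpolation=cv2.INTER_CUBIC))
```

```text
F tool [ 0.83 -1.14 -2.75] T tool [ 1.306  0.263 -0.014] h -3.63 inplane [-0.49  0.19] joint q5 torque [ 4.62  1.38 -0.03]
row [ 0.0005 -0.0002  0.0004] [ 0.0004  0.0003 -0.0001] deg 0.0 dist 0.001
F tool [ 0.55 -2.24 -4.11] T tool [ 1.325  0.307 -0.029] h -3.62 inplane [-0.48  0.19] joint q5 torque [ 4.62  1.37 -0.03]
plate plane tool z = -0.0011 x + 0.0054 y + 37.73 5989
x range [-39.2  39.6] y min [-31.6 -31.4 -31.3]
edge y mean -31.02 yaw 0.04
row 210 207 362 [-39.2 -27.7  36.6] [ 40.  -27.3  37.8]
row 225 209 360 [-39.3 -19.   38.6] [ 39.5 -19.2  37.7]
F tool [ 0.37 -2.18 -3.37] T tool [ 1.345  0.338 -0.057] h -3.65 inplane [-0.47  0.21] joint q5 torque [ 4.61  1.36 -0.03]
```

View pics/w12z.png

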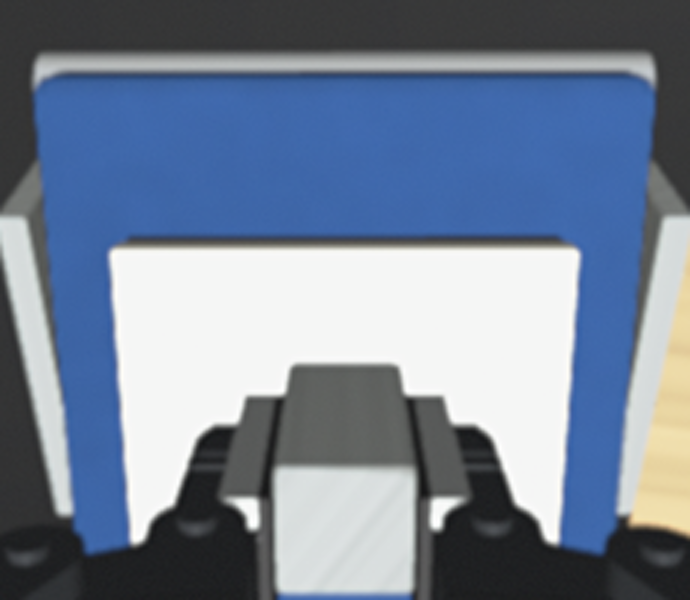

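View pics/s12z.png

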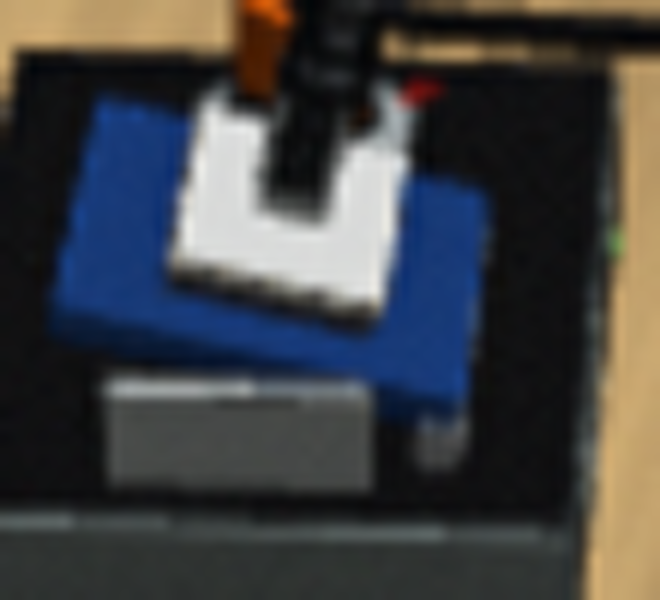

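The zoomed wrist view shows the plate at columns 109 to 580 covering the window, within the head's 50 to 648. The side view shows it down on the window. I'll compare the plate's plane with the head's from the same depth picture.

```bash
cat > cmp.py <<'E'
from h import *
def fitp(p):
    A=np.c_[p[:,:2],np.ones(len(p))]; c=np.linalg.lstsq(A,p[:,2],rcond=None)[0]
    for _ in range(6):
        r=p[:,2]-A@c; k=abs(r)<max(2.5*np.median(abs(r)),.4); c=np.linalg.lstsq(A[k],p[k,2],rcond=None)[0]
    return c,r[k].std(),k.sum()
def cmp(fn):
    # work in frame aligned with window target
    from tgt import C,RT
    d=load(fn); P=cloud(d); Q=RT.inv().apply((P-C).reshape(-1,3)).reshape(P.shape); hsv=cv2.cvtColor(d['pixels'],cv2.COLOR_RGB2HSV); v,u=np.mgrid[:420,:560]
    w=(hsv[...,2]>150)&(hsv[...,1]<40)&(u>205)&(u<365)&(v>195)&(v<243); b=(hsv[...,0]>100)&(hsv[...,0]<125)&(hsv[...,1]>110)&(u>175)&(u<395)&(v>130)&(v<320)
    for nm,m in (('plate',w),('blue',b)):
        e=cv2.erode(m.astype(np.uint8),np.ones((5,5)))>0; p=Q[e]; p=p[abs(p[:,2])<40]
        c,s,k=fitp(p); print(nm,'dz/dx %.4f dz/dy %.4f z0 %.2f'%tuple(c),'std %.2f n %d'%(s,k),'ext',p[:,:2].min(0).round(0),p[:,:2].max(0).round(0))
E
python3 - <<'E'
from cmp import *
for f_ in ('w4','w9','w10','w11','w12'): print(f_); cmp(f_)
E
```

```text
w4
plate dz/dx -0.0011 dz/dy 0.2490 z0 23.67 std 0.55 n 95 ext [-63.  15.] [63. 37.]
blue dz/dx -0.0019 dz/dy -0.0011 z0 13.22 std 0.57 n 5633 ext [-54. -40.] [54. 57.]
w9
plate dz/dx 0.0048 dz/dy 0.2436 z0 23.33 std 0.35 n 18 ext [-63. -17.] [63. 12.]
blue dz/dx -0.0014 dz/dy -0.0050 z0 13.21 std 0.54 n 4719 ext [-54. -57.] [ 54. -18.]
w10
plate dz/dx -0.0019 dz/dy 0.0057 z0 -23.45 std 0.46 n 4950 ext [-38. -31.] [ 41. -10.]
blue dz/dx -0.0022 dz/dy -0.0027 z0 13.33 std 0.54 n 7823 ext [-54. -58.] [54. 50.]
w11
plate dz/dx 0.0009 dz/dy 0.0066 z0 -9.58 std 0.47 n 4971 ext [-40. -30.] [39. -9.]
blue dz/dx -0.0018 dz/dy -0.0014 z0 13.38 std 0.53 n 10021 ext [-55. -58.] [54. 43.]
w12
plate dz/dx -0.0008 dz/dy 0.0059 z0 0.37 std 0.49 n 5001 ext [-39. -31.] [ 39. -10.]
blue dz/dx -0.0016 dz/dy -0.0027 z0 13.33 std 0.51 n 11588 ext [-55. -58.] [54. 35.]
```

The plate sits 13.0 mm above the head's face, which makes the window about 3 mm in, and the plate is tilted about 0.008 rad relative to it. I'll lift off, take a force baseline, correct, and press again.

move_arm --pt "0 0 -0.004 0 0 0" --pt "0.0005 -0.0005 -0.009 -0.008 0 0" --pt "0.0005 -0.0005 -0.009 -0.008 0 0" --pt "0.0005 -0.0005 -0.009 -0.008 0 0" --pt "0.0005 -0.0005 -0.009 -0.008 0 0"

```text
clock: 13.0
position: [532.7, -148.8, 147.9]
eef_rot: [0.082, 0.644, 0.755, 0.096]
force: [0.8, -0.5, -1.6]
finger_gap: 19.2
```

Run:
```python
from cmp import *
from tgt import *
ft(); snap('wrist','w13'); ft(); snap('wrist','w14'); ft(); cmp('w13'); cmp('w14')
```

```text
F tool [-0.64  0.26  1.74] T tool [ 0.857  0.031 -0.004] h 5.16 inplane [ 0.15 -0.18] joint q5 torque [4.97 0.9  0.  ]
F tool [ 0.02 -0.4   2.1 ] T tool [ 0.878 -0.011  0.025] h 5.1 inplane [ 0.13 -0.19] joint q5 torque [4.96 0.89 0.  ]
F tool [ 0.18 -0.12  1.41] T tool [0.848 0.067 0.024] h 5.07 inplane [ 0.12 -0.17] joint q5 torque [ 4.95  0.89 -0.  ]
plate dz/dx -0.0010 dz/dy 0.0016 z0 -8.37 std 0.49 n 5013 ext [-39. -31.] [ 39. -10.]
blue dz/dx -0.0020 dz/dy -0.0022 z0 13.34 std 0.52 n 10139 ext [-54. -58.] [54. 41.]
plate dz/dx -0.0013 dz/dy -0.0010 z0 -8.36 std 0.47 n 4921 ext [-39. -31.] [ 39. -11.]
blue dz/dx -0.0019 dz/dy -0.0022 z0 13.37 std 0.53 n 10163 ext [-54. -58.] [54. 41.]
```

move_arm --pt "0 0 0.002 0 0 0" --pt "0 0 0.004 0 0 0" --pt "0 0 0.005 0 0 0" --pt "0 0 0.006 0 0 0" --pt "0 0 0.007 0 0 0" --pt "0 0 0.008 0 0 0" --pt "0 0 0.009 0 0 0" --pt "0 0 0.009 0 0 0" --pt "0 0 0.009 0 0 0"

```text
clock: 13.85
position: [534.7, -148.5, 139.3]
eef_rot: [0.082, 0.644, 0.755, 0.096]
force: [-3.7, 0.7, 3.0]
finger_gap: 19.2
```

Run:
```python
from cmp import *
from tgt import *
ft(); snap('wrist','w15'); ft(); snap('wrist','w16'); ft(); cmp('w15'); cmp('w16')
```

```text
F tool [ 1.23 -2.65 -3.83] T tool [1.838 0.719 0.006] h -3.73 inplane [ 0.16 -0.36] joint q5 torque [ 4.91  1.98 -0.01]
F tool [ 1.05 -2.95 -3.98] T tool [ 1.911  0.746 -0.034] h -3.77 inplane [ 0.17 -0.38] joint q5 torque [ 4.92  2.   -0.01]
F tool [ 2.04 -1.61 -3.4 ] T tool [ 1.946  0.758 -0.013] h -3.82 inplane [ 0.19 -0.41] joint q5 torque [ 4.93  2.02 -0.02]
plate dz/dx -0.0005 dz/dy 0.0021 z0 0.52 std 0.48 n 5000 ext [-39. -31.] [ 39. -11.]
blue dz/dx -0.0019 dz/dy -0.0022 z0 13.35 std 0.51 n 11601 ext [-55. -58.] [54. 35.]
plate dz/dx -0.0007 dz/dy 0.0006 z0 0.52 std 0.48 n 4988 ext [-39. -31.] [ 39. -11.]
blue dz/dx -0.0019 dz/dy -0.0025 z0 13.34 std 0.53 n 11708 ext [-55. -58.] [54. 35.]
```

Pressing builds up sideways force and moment. Each call starts from the measured pose, so re-commanding it with a small push bleeds off that stored strain and lets the plate settle flush.

move_arm --pt "0 0 0.0003 0 0 0" --pt "0 0 0.0003 0 0 0"

```text
clock: 14.12
position: [534.8, -148.4, 139.0]
eef_rot: [0.082, 0.644, 0.755, 0.096]
force: [-3.7, 0.9, 3.0]
finger_gap: 19.1
```

move_arm --pt "0 0 0.0003 0 0 0" --pt "0 0 0.0003 0 0 0"

```text
clock: 14.28
position: [534.8, -148.4, 138.8]
eef_rot: [0.082, 0.644, 0.755, 0.096]
force: [-4.4, 1.6, 2.9]
finger_gap: 19.5
```

Run:
```python
from cmp import *
from tgt import *
ft(); snap('wrist','w17'); ft(); snap('wrist','w18'); ft(); cmp('w17'); cmp('w18'); go(-4)
```

```text
F tool [ 2.23 -3.25 -3.81] T tool [ 1.818  0.756 -0.017] h -4.23 inplane [ 0.16 -0.37] joint q5 torque [ 4.88  1.98 -0.01]
F tool [ 1.1  -2.58 -5.29] T tool [ 1.828  0.751 -0.002] h -4.24 inplane [ 0.19 -0.39] joint q5 torque [ 4.88  1.98 -0.01]
F tool [ 2.56 -3.36 -4.35] T tool [1.898 0.739 0.008] h -4.29 inplane [ 0.18 -0.39] joint q5 torque [ 4.88  1.98 -0.01]
plate dz/dx -0.0018 dz/dy 0.0038 z0 1.04 std 0.48 n 4999 ext [-39. -32.] [ 39. -11.]
blue dz/dx -0.0018 dz/dy -0.0025 z0 13.34 std 0.52 n 11727 ext [-55. -58.] [54. 35.]
plate dz/dx -0.0010 dz/dy 0.0015 z0 0.99 std 0.48 n 4999 ext [-39. -32.] [ 39. -11.]
blue dz/dx -0.0019 dz/dy -0.0029 z0 13.34 std 0.51 n 11671 ext [-55. -58.] [54. 35.]
row [-0.0002  0.0007 -0.0003] [ 0.0077 -0.     -0.0002] deg 0.4 dist 0.001
```

move_arm --pt "0.0003 -0.0005 0 0 0 0" --pt "0.0003 -0.0005 0 0 0 0" --pt "0.0003 -0.0005 0 0 0 0"

```text
clock: 14.63
position: [534.7, -148.4, 139.0]
eef_rot: [0.082, 0.644, 0.755, 0.096]
force: [-2.8, 0.4, 2.8]
finger_gap: 18.7
```

Run:
```python
from cmp import *
from tgt import *
ft(); snap('wrist','w19'); ft(); snap('wrist','w20'); ft(); cmp('w19'); cmp('w20'); go(-4)
```

```text
F tool [ 0.81 -1.94 -3.4 ] T tool [ 1.44   0.155 -0.043] h -4.02 inplane [ 0.18 -0.42] joint q5 torque [ 4.4   1.44 -0.  ]
F tool [-0.65 -1.78 -3.59] T tool [1.428 0.079 0.007] h -4.03 inplane [ 0.2 -0.4] joint q5 torque [ 4.36  1.39 -0.  ]
F tool [-0.53 -1.48 -3.89] T tool [ 1.359  0.068 -0.017] h -4.02 inplane [ 0.2  -0.41] joint q5 torque [ 4.31  1.33 -0.01]
plate dz/dx -0.0019 dz/dy 0.0011 z0 0.77 std 0.48 n 4965 ext [-39. -31.] [ 39. -11.]
blue dz/dx -0.0018 dz/dy -0.0026 z0 13.33 std 0.52 n 11673 ext [-55. -58.] [54. 35.]
plate dz/dx -0.0001 dz/dy 0.0006 z0 0.78 std 0.48 n 4978 ext [-39. -31.] [ 39. -11.]
blue dz/dx -0.0022 dz/dy -0.0021 z0 13.35 std 0.52 n 11708 ext [-55. -58.] [54. 35.]
row [-0.0002  0.0007 -0.    ] [ 0.0086  0.0005 -0.    ] deg 0.5 dist 0.001
```

That relieved most of it. One more step in -y.

move_arm --pt "0 -0.0006 0.0002 0 0 0" --pt "0 -0.0006 0.0002 0 0 0" --pt "0 -0.0006 0.0002 0 0 0" --pt "0 -0.0006 0.0002 0 0 0"

```text
clock: 15.07
position: [534.7, -148.4, 138.9]
eef_rot: [0.083, 0.644, 0.755, 0.096]
force: [-0.5, 1.2, 4.6]
finger_gap: 19.0
```

Run:
```python
from cmp import *
from tgt import *
for i in range(4): snap('wrist','w2%d'%(i+1)); ft(); cmp('w2%d'%(i+1))
```

```text
F tool [ 1.28 -0.26 -4.14] T tool [0.8   0.426 0.017] h -4.05 inplane [ 0.16 -0.43] joint q5 torque [4.54 0.87 0.01]
plate dz/dx -0.0004 dz/dy 0.0020 z0 0.84 std 0.47 n 4969 ext [-39. -32.] [ 39. -11.]
blue dz/dx -0.0023 dz/dy -0.0027 z0 13.32 std 0.51 n 11673 ext [-55. -58.] [54. 34.]
F tool [ 0.99  0.63 -3.35] T tool [0.765 0.447 0.042] h -4.08 inplane [ 0.18 -0.48] joint q5 torque [4.54 0.81 0.01]
plate dz/dx -0.0003 dz/dy 0.0002 z0 0.80 std 0.47 n 4964 ext [-39. -32.] [ 39. -11.]
blue dz/dx -0.0020 dz/dy -0.0025 z0 13.33 std 0.52 n 11686 ext [-54. -58.] [54. 35.]
F tool [ 0.97  0.4  -3.1 ] T tool [0.664 0.457 0.001] h -4.04 inplane [ 0.19 -0.42] joint q5 torque [4.54 0.76 0.01]
plate dz/dx -0.0002 dz/dy -0.0004 z0 0.80 std 0.46 n 4921 ext [-39. -32.] [ 39. -11.]
blue dz/dx -0.0016 dz/dy -0.0029 z0 13.33 std 0.52 n 11665 ext [-55. -58.] [54. 34.]
F tool [ 0.41  0.98 -3.85] T tool [ 0.634  0.455 -0.02 ] h -4.07 inplane [ 0.19 -0.46] joint q5 torque [4.54 0.7  0.01]
plate dz/dx -0.0017 dz/dy -0.0008 z0 0.81 std 0.48 n 4978 ext [-39. -31.] [ 39. -11.]
blue dz/dx -0.0017 dz/dy -0.0028 z0 13.34 std 0.52 n 11620 ext [-54. -58.] [54. 35.]
```

Run:
```python
from cmp import *
from tgt import *
for i in range(12):
    snap('wrist','x'); 
    if i%2: ft()
cmp('x')
```

```text
F tool [ 0.62  0.93 -4.32] T tool [0.564 0.481 0.013] h -4.04 inplane [ 0.19 -0.44] joint q5 torque [4.53 0.6  0.02]
F tool [ 2.    1.26 -3.41] T tool [0.425 0.466 0.058] h -4.08 inplane [ 0.15 -0.51] joint q5 torque [4.52 0.5  0.03]
F tool [ 0.89  1.42 -3.67] T tool [0.345 0.447 0.027] h -4.07 inplane [ 0.15 -0.52] joint q5 torque [4.49 0.41 0.03]
F tool [ 0.54  1.58 -3.82] T tool [0.296 0.402 0.086] h -4.07 inplane [ 0.13 -0.56] joint q5 torque [4.45 0.33 0.03]
F tool [ 0.14  0.81 -3.7 ] T tool [0.163 0.371 0.075] h -4.09 inplane [ 0.09 -0.61] joint q5 torque [4.4  0.27 0.03]
F tool [ 1.24  1.82 -3.68] T tool [0.159 0.287 0.02 ] h -4.1 inplane [ 0.08 -0.67] joint q5 torque [4.34 0.22 0.03]
plate dz/dx -0.0004 dz/dy 0.0035 z0 0.92 std 0.49 n 5048 ext [-39. -32.] [ 39. -11.]
blue dz/dx -0.0022 dz/dy -0.0025 z0 13.34 std 0.53 n 11662 ext [-55. -58.] [54. 35.]
```

move_arm --pt "0 0.0004 0 0 0 0" --pt "0 0.0004 0 0 0 0" --pt "0 0.0004 0 0 0 0" --pt "0 0.0004 0 0 0 0"

```text
clock: 16.2
position: [534.5, -148.5, 138.7]
eef_rot: [0.082, 0.644, 0.755, 0.096]
force: [-0.7, -0.1, 5.2]
finger_gap: 19.3
```

Run:
```python
from cmp import *
from tgt import *
for i in range(16):
    snap('wrist','x%d'%i); 
    if i%3==0: ft()
for i in range(0,16,3): cmp('x%d'%i)
```

```text
F tool [ 0.14  0.7  -4.16] T tool [0.8   0.331 0.024] h -4.23 inplane [ 0.09 -0.65] joint q5 torque [4.39 0.81 0.02]
F tool [ 0.28  0.33 -4.18] T tool [0.907 0.252 0.   ] h -4.24 inplane [ 0.08 -0.66] joint q5 torque [4.38 0.91 0.02]
F tool [-0.48 -1.03 -3.69] T tool [ 1.015  0.239 -0.013] h -4.24 inplane [ 0.11 -0.64] joint q5 torque [4.37 1.02 0.02]
F tool [ 0.29 -0.78 -3.74] T tool [ 1.094  0.174 -0.029] h -4.22 inplane [ 0.1  -0.63] joint q5 torque [4.36 1.12 0.02]
F tool [ 0.59 -1.72 -3.89] T tool [1.218 0.147 0.021] h -4.21 inplane [ 0.11 -0.61] joint q5 torque [4.36 1.22 0.02]
F tool [ 0.51 -0.54 -3.87] T tool [ 1.342  0.089 -0.054] h -4.2 inplane [ 0.1  -0.57] joint q5 torque [4.35 1.32 0.02]
plate dz/dx -0.0002 dz/dy 0.0010 z0 0.97 std 0.49 n 5021 ext [-39. -32.] [ 39. -11.]
blue dz/dx -0.0022 dz/dy -0.0029 z0 13.33 std 0.52 n 11709 ext [-55. -58.] [54. 34.]
plate dz/dx -0.0005 dz/dy 0.0001 z0 0.95 std 0.49 n 4980 ext [-39. -32.] [ 39. -11.]
blue dz/dx -0.0018 dz/dy -0.0034 z0 13.32 std 0.52 n 11687 ext [-55. -58.] [54. 34.]
plate dz/dx -0.0012 dz/dy 0.0021 z0 0.98 std 0.48 n 4979 ext [-39. -32.] [ 39. -11.]
blue dz/dx -0.0018 dz/dy -0.0028 z0 13.33 std 0.51 n 11621 ext [-55. -58.] [54. 35.]
plate dz/dx -0.0002 dz/dy -0.0014 z0 0.89 std 0.48 n 4997 ext [-39. -32.] [ 39. -11.]
blue dz/dx -0.0022 dz/dy -0.0029 z0 13.32 std 0.52 n 11664 ext [-55. -58.] [54. 34.]
plate dz/dx -0.0013 dz/dy 0.0020 z0 0.97 std 0.49 n 5062 ext [-39. -32.] [ 39. -11.]
blue dz/dx -0.0021 dz/dy -0.0025 z0 13.34 std 0.51 n 11647 ext [-55. -58.] [54. 34.]
plate dz/dx -0.0003 dz/dy 0.0003 z0 0.93 std 0.48 n 4979 ext [-39. -32.] [ 39. -11.]
blue dz/dx -0.0021 dz/dy -0.0026 z0 13.35 std 0.52 n 11688 ext [-55. -58.] [54. 34.]
```

Relative tilt is about 0.004 rad or less and the window is in about 3.6 mm. Last centring check from the image edges, in the window frame:

Run:
```python
from tgt import *
d=load('x15'); hsv=cv2.cvtColor(d['pixels'],cv2.COLOR_RGB2HSV); T=np.array(d['world_from_camera']);k=f(d)
def ray(u,v,z0):
    r=RT.inv().apply(T[:3,:3]@np.array([(u-d['cx'])/k,(v-d['cy'])/k,1])); o=RT.inv().apply(T[:3,3]-C); return (o+r*(z0-o[2])/r[2])[:2]
w=((hsv[...,2]>140)&(hsv[...,1]<40)); b=(hsv[...,0]>100)&(hsv[...,0]<125)&(hsv[...,1]>110)
E=[];F=[]
for u in range(225,350,10):
    r=np.where(w[190:230,u])[0]+190; E.append(ray(u,r.min()-.5,.95)); r=np.where(b[120:190,u])[0]+120; F.append(ray(u,r.min()-.5,13.34))
E=np.array(E);F=np.array(F); print('plate low edge y',E[:,1].mean(),'yaw',np.degrees(np.polyfit(*E.T,1)[0]),'blue low y',F[:,1].mean(),'yaw',np.degrees(np.polyfit(*F.T,1)[0]))
for v in range(212,240,6):
    c=np.where(w[v,195:375])[0]+195; cb=np.where(b[v,170:400])[0]+170
    a=[ray(c.min()-.5,v,.95)[0],ray(c.max()+.5,v,.95)[0]]; q=[ray(cb.min()-.5,v,13.34)[0],ray(cb.max()+.5,v,13.34)[0]]; print(v,np.round(a,1),np.round(q,1),'centres',np.mean(a).round(2),np.mean(q).round(2))
# same from w4: green and blue edges
d=load('w4');hsv=cv2.cvtColor(d['pixels'],cv2.COLOR_RGB2HSV); T=np.array(d['world_from_camera']); b=(hsv[...,0]>100)&(hsv[...,0]<125)&(hsv[...,1]>110); g=(hsv[...,0]>45)&(hsv[...,0]<85)&(hsv[...,1]>70)
F=[];G=[]
for u in range(255,322,8):
    r=np.where(b[95:140,u])[0]+95; F.append(ray(u,r.min()-.5,13.3)); r=np.where(g[130:230,u])[0]+130; G.append([ray(u,r.min()-.5,3)[1],ray(u,r.max()+.5,3)[1]])
print('w4 blue low',np.mean(F,0)[1],'green y',np.mean(G,0),np.mean(G))
```

```text
plate low edge y -32.56433668219104 yaw -0.010007155240396024 blue low y -59.46555829265209 yaw -0.020210635548581535
212 [-39.7  40.4] [-54.6  54.2] centres 0.33 -0.2
218 [-39.9  40.1] [-54.9  54.5] centres 0.07 -0.2
224 [-39.6  40.3] [-54.7  54.3] centres 0.33 -0.2
230 [-39.9  40.6] [-55.   54.6] centres 0.34 -0.2
236 [-39.6  40.3] [-54.8  54.3] centres 0.34 -0.21
w4 blue low -58.08777222454991 green y [-22.5047877   19.14363088] -1.6805784107044714
```

The plate is parallel to the head, but the green glass and the head's lower edge give centres along the slope that differ. I'll check the dark window plate's own outline in the earlier clear view.

Run:
```python
from tgt import *
for fn,s in (('w4',1),):
    d=load(fn);hsv=cv2.cvtColor(d['pixels'],cv2.COLOR_RGB2HSV); T=np.array(d['world_from_camera']);k=f(d)
    def ray(u,v,z0):
        r=RT.inv().apply(T[:3,:3]@np.array([(u-d['cx'])/k,(v-d['cy'])/k,1])); o=RT.inv().apply(T[:3,3]-C); return (o+r*(z0-o[2])/r[2])[:2]
    b=(hsv[...,0]>100)&(hsv[...,0]<125)&(hsv[...,1]>110)
    for u in (255,270,287,300,315):
        col=b[:,u]; r=np.where(col[95:260])[0]+95; # runs
        j=np.where(np.diff(r)>5)[0]; print(u,'rows',r.min(),[(r[i],r[i+1]) for i in j],r.max(),'win y',[(ray(u,r[i]+.5,3)[1].round(1),ray(u,r[i+1]-.5,3)[1].round(1)) for i in j],'blue',ray(u,r.min()-.5,13.3)[1].round(1),ray(u,r.max()+.5,13.3)[1].round(1))
    print(d['pixels'][138:150,287].tolist()); print(d['pixels'][208:222,287].tolist()); print(d['pixels'][240:252,287].tolist())
    cv2.imwrite('pics/w4z.png',cv2.resize(d['pixels'][100:260,200:375][:,:,::-1],None,fx=4,fy=4,interpolation=cv2.INTER_CUBIC))
```

```text
255 rows 112 [(np.int64(142), np.int64(215))] 247 win y [(np.float64(-30.0), np.float64(29.4))] blue -58.3 58.6
270 rows 112 [(np.int64(142), np.int64(215))] 247 win y [(np.float64(-30.0), np.float64(29.5))] blue -58.2 58.7
287 rows 112 [(np.int64(142), np.int64(215))] 247 win y [(np.float64(-29.9), np.float64(29.6))] blue -58.1 58.8
300 rows 112 [(np.int64(141), np.int64(215))] 247 win y [(np.float64(-30.6), np.float64(29.7))] blue -58.0 58.8
315 rows 112 [(np.int64(141), np.int64(215))] 246 win y [(np.float64(-30.6), np.float64(29.7))] blue -57.9 58.0
[[59, 97, 160], [59, 98, 160], [57, 97, 160], [59, 95, 154], [70, 92, 135], [86, 94, 113], [95, 97, 105], [97, 98, 104], [98, 100, 106], [98, 100, 106], [99, 101, 107], [97, 97, 103]]
[[98, 98, 105], [99, 99, 106], [98, 99, 105], [97, 99, 104], [98, 99, 105], [96, 99, 108], [87, 97, 122], [73, 97, 146], [61, 98, 158], [59, 97, 161], [60, 98, 161], [61, 98, 161], [60, 98, 161], [61, 98, 161]]
[[60, 100, 165], [61, 100, 165], [61, 101, 166], [61, 100, 165], [61, 101, 165], [59, 98, 161], [54, 86, 140], [51, 68, 101], [51, 54, 65], [50, 50, 49], [51, 51, 51], [50, 51, 51]]
```

View pics/w4z.png

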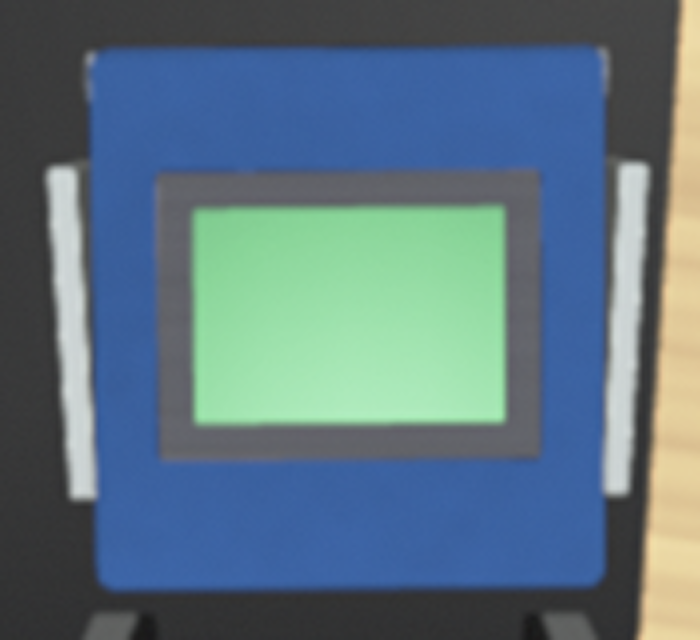

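Outline of the dark window plate: -30.2 to 29.6, centre about -0.3. In that reference the plaque sits about 0.9 mm low and 0.5 mm to one side. It's a cheap fix: lift, shift, press again.

move_arm --pt "0 0 -0.005 0 0 0" --pt "-0.0004 0.001 -0.01 -0.002 0 0" --pt "-0.0004 0.001 -0.01 -0.002 0 0" --pt "-0.0004 0.001 -0.01 -0.002 0 0" --pt "-0.0004 0.001 -0.01 -0.002 0 0" --pt "-0.0004 0.001 -0.01 -0.002 0 0"

```text
clock: 17.5
position: [532.8, -149.1, 148.2]
eef_rot: [0.083, 0.644, 0.755, 0.097]
force: [-0.8, -0.2, -1.9]
finger_gap: 19.4
```

Run:
```python
from cmp import *
from tgt import *
for i in range(4): snap('wrist','y%d'%i); ft()
for i in range(4):cmp('y%d'%i)
go(-4)
```

```text
F tool [-0.47 -0.2   1.87] T tool [0.951 0.014 0.051] h 5.44 inplane [-0.15  0.14] joint q5 torque [4.95 0.89 0.  ]
F tool [-0.41 -0.65  1.93] T tool [ 0.963  0.012 -0.003] h 5.47 inplane [-0.2   0.21] joint q5 torque [4.95 0.89 0.  ]
F tool [-0.15 -0.48  1.95] T tool [ 0.922 -0.034 -0.037] h 5.56 inplane [-0.23  0.28] joint q5 torque [4.95 0.89 0.  ]
F tool [-0.12  0.14  1.73] T tool [ 0.905  0.03  -0.028] h 5.59 inplane [-0.23  0.3 ] joint q5 torque [4.95 0.89 0.  ]
plate dz/dx -0.0007 dz/dy -0.0024 z0 -8.64 std 0.48 n 4991 ext [-39. -31.] [ 39. -10.]
blue dz/dx -0.0021 dz/dy -0.0016 z0 13.37 std 0.52 n 10028 ext [-55. -58.] [54. 41.]
plate dz/dx 0.0004 dz/dy -0.0049 z0 -8.75 std 0.47 n 4987 ext [-39. -31.] [ 39. -10.]
blue dz/dx -0.0020 dz/dy -0.0020 z0 13.36 std 0.51 n 10081 ext [-55. -58.] [54. 41.]
plate dz/dx -0.0002 dz/dy -0.0038 z0 -8.75 std 0.49 n 4992 ext [-39. -31.] [ 39. -10.]
blue dz/dx -0.0021 dz/dy -0.0022 z0 13.35 std 0.52 n 10074 ext [-55. -58.] [54. 42.]
plate dz/dx -0.0003 dz/dy -0.0003 z0 -8.74 std 0.45 n 4916 ext [-39. -31.] [ 39. -10.]
blue dz/dx -0.0018 dz/dy -0.0021 z0 13.36 std 0.51 n 9915 ext [-55. -58.] [54. 41.]
row [0.0002 0.0001 0.0096] [ 0.0102  0.0005 -0.0001] deg 0.6 dist 0.01
```

move_arm --pt "0 0 0.003 0 0 0" --pt "0 0 0.005 0 0 0" --pt "0 0 0.006 0 0 0" --pt "0 0 0.007 0 0 0" --pt "0 0 0.008 0 0 0" --pt "0 0 0.009 0 0 0" --pt "0 0 0.0093 0 0 0" --pt "0 0 0.0093 0 0 0"

```text
clock: 18.37
position: [535.1, -148.7, 139.5]
eef_rot: [0.083, 0.644, 0.755, 0.097]
force: [-4.3, 1.8, 2.9]
finger_gap: 18.9
```

move_arm --pt "0.0002 -0.0005 0.0001 0 0 0" --pt "0.0002 -0.0005 0.0001 0 0 0" --pt "0.0002 -0.0005 0.0001 0 0 0"

```text
clock: 18.62
position: [535.0, -148.7, 139.8]
eef_rot: [0.083, 0.643, 0.755, 0.097]
force: [-2.2, 0.9, 2.3]
finger_gap: 18.8
```

Run:
```python
from cmp import *
from tgt import *
for i in range(6): snap('wrist','z%d'%i); ft()
for i in range(6):cmp('z%d'%i)
go(-4)
```

```text
F tool [ 0.97 -0.74 -3.14] T tool [ 1.209  0.347 -0.002] h -3.38 inplane [-0.11  0.08] joint q5 torque [4.6  1.26 0.01]
F tool [ 0.94 -0.65 -3.17] T tool [1.227 0.323 0.01 ] h -3.4 inplane [-0.12  0.1 ] joint q5 torque [4.57 1.22 0.01]
F tool [ 0.37 -0.37 -3.34] T tool [ 1.129  0.271 -0.015] h -3.47 inplane [-0.13  0.03] joint q5 torque [4.54 1.17 0.01]
F tool [ 1.17 -0.34 -3.35] T tool [1.117 0.275 0.011] h -3.46 inplane [-0.1   0.04] joint q5 torque [4.51 1.12 0.01]
F tool [ 0.38 -0.23 -3.22] T tool [1.013 0.222 0.01 ] h -3.47 inplane [-0.12  0.04] joint q5 torque [4.48 1.08 0.01]
F tool [ 0.2   1.3  -3.36] T tool [ 1.001  0.215 -0.002] h -3.47 inplane [-0.12  0.03] joint q5 torque [4.45 1.03 0.01]
plate dz/dx -0.0006 dz/dy 0.0005 z0 0.13 std 0.48 n 5010 ext [-39. -31.] [ 39. -10.]
blue dz/dx -0.0019 dz/dy -0.0025 z0 13.34 std 0.52 n 11662 ext [-55. -58.] [54. 36.]
plate dz/dx 0.0002 dz/dy -0.0024 z0 0.09 std 0.49 n 4991 ext [-39. -31.] [ 39. -10.]
blue dz/dx -0.0020 dz/dy -0.0025 z0 13.33 std 0.51 n 11566 ext [-55. -58.] [54. 36.]
plate dz/dx -0.0002 dz/dy -0.0025 z0 0.11 std 0.48 n 4979 ext [-39. -31.] [ 39. -10.]
blue dz/dx -0.0018 dz/dy -0.0025 z0 13.35 std 0.52 n 11660 ext [-55. -58.] [54. 36.]
plate dz/dx -0.0003 dz/dy -0.0005 z0 0.19 std 0.48 n 4976 ext [-39. -31.] [ 39. -10.]
blue dz/dx -0.0017 dz/dy -0.0018 z0 13.36 std 0.51 n 11599 ext [-55. -58.] [54. 35.]
plate dz/dx -0.0005 dz/dy 0.0001 z0 0.22 std 0.47 n 4969 ext [-39. -31.] [ 39. -10.]
blue dz/dx -0.0017 dz/dy -0.0024 z0 13.36 std 0.52 n 11643 ext [-55. -58.] [54. 36.]
plate dz/dx -0.0008 dz/dy -0.0021 z0 0.17 std 0.47 n 4981 ext [-39. -31.] [ 39. -10.]
blue dz/dx -0.0021 dz/dy -0.0020 z0 13.36 std 0.52 n 11692 ext [-55. -58.] [54. 35.]
row [0.0001 0.0004 0.0005] [0.0107 0.0007 0.0001] deg 0.6 dist 0.001
```

Nulled. One last hold command at the measured pose with 0.5 mm more push, then a stability check.

move_arm --pt "0 -0.0001 0.0005 0 0 0" --pt "0 -0.0001 0.0005 0 0 0" --pt "0 -0.0001 0.0005 0 0 0"

```text
clock: 19.17
position: [535.1, -148.7, 139.2]
eef_rot: [0.083, 0.643, 0.755, 0.097]
force: [-1.3, 0.5, 4.3]
finger_gap: 19.1
```

Run:
```python
from cmp import *
from tgt import *
for i in range(12): 
    snap('wrist','q%d'%i)
    if i%3==2: ft(); cmp('q%d'%i)
a=snap('top','tq'); snap('side','sq')
im=a['pixels']; cv2.imwrite('pics/tqz.png',cv2.resize(im[150:250,170:420][:,:,::-1],None,fx=3.2,fy=3.2,interpolation=cv2.INTER_CUBIC))
```

```text
F tool [ 0.58 -0.45 -4.17] T tool [1.051 0.435 0.054] h -3.93 inplane [-0.13  0.06] joint q5 torque [4.55 1.17 0.02]
plate dz/dx -0.0006 dz/dy -0.0002 z0 0.69 std 0.47 n 4933 ext [-39. -31.] [ 39. -10.]
blue dz/dx -0.0019 dz/dy -0.0024 z0 13.35 std 0.52 n 11752 ext [-55. -58.] [54. 35.]
F tool [ 0.77 -0.17 -3.26] T tool [1.076 0.388 0.031] h -3.92 inplane [-0.13  0.05] joint q5 torque [4.55 1.14 0.02]
plate dz/dx -0.0006 dz/dy -0.0023 z0 0.63 std 0.48 n 4994 ext [-39. -31.] [ 39. -10.]
blue dz/dx -0.0012 dz/dy -0.0022 z0 13.36 std 0.52 n 11677 ext [-55. -58.] [54. 35.]
F tool [ 0.56 -1.46 -3.58] T tool [1.022 0.357 0.046] h -3.95 inplane [-0.13  0.04] joint q5 torque [4.54 1.1  0.02]
plate dz/dx -0.0004 dz/dy -0.0014 z0 0.68 std 0.47 n 4938 ext [-39. -31.] [ 39. -10.]
blue dz/dx -0.0021 dz/dy -0.0025 z0 13.35 std 0.52 n 11811 ext [-55. -58.] [54. 35.]
F tool [ 0.48 -0.33 -4.26] T tool [1.016 0.399 0.028] h -3.94 inplane [-0.13  0.05] joint q5 torque [4.54 1.07 0.02]
plate dz/dx 0.0003 dz/dy 0.0007 z0 0.72 std 0.48 n 5010 ext [-39. -31.] [ 39. -10.]
blue dz/dx -0.0020 dz/dy -0.0024 z0 13.34 std 0.51 n 11720 ext [-55. -58.] [54. 35.]
```

View pics/q11.png

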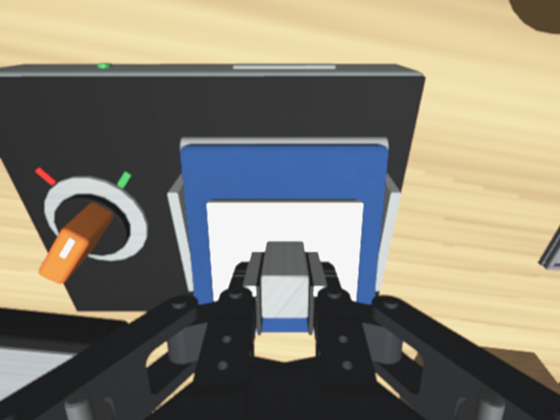

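View pics/sq.png

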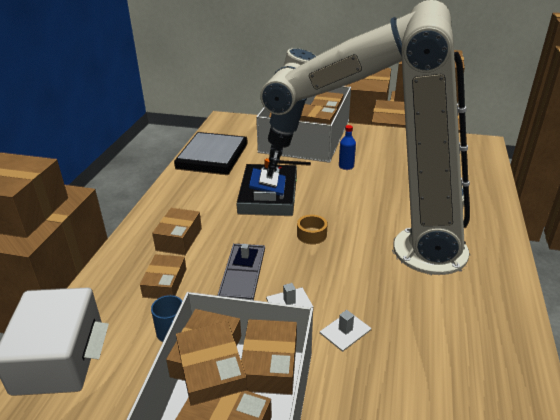

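The wrist view shows the plate at columns 207 to 361 centred on the head (181 to 387), with the knob at green. The side view shows the rest of the bench unchanged. The hold is steady, so I'll hand it in.

Run:
```python
from tgt import *
print(robot.job_done())
```

```text
the job is handed in; nothing more can be done
None
```

I turned the orange knob clockwise past its detent to the green mark. Then I took the white plaque out of the tray by its post and pressed it onto the verifier's window. The job was handed in at about 20 s with the plaque still gripped and pressed.

**Last checks**
- **Pressing:** the window was in about 3.3 mm, and the plaque stayed put over about 0.6 s of holding.
- **Flushness:** depth pictures put the plate within about 0.002 rad of the head's face. Sideways force was about 1 N or less, and the leftover moments were small: about 0.1 N m in pitch and 0.4 N m the other way.
- **Squareness and centring:** the plate was parallel to the head within 0.1° and centred to about 0.5 mm sideways. I checked both before the last lift and 1 mm shift. Afterwards I only looked at it in the picture.
- **Bench:** the head's slope read the same before and after, about 0.245 rad. In the last side view the dark plaque and the other things had not moved.

**What disagreed**
- **Up-slope centring:** this is the least certain result. The window's outline, the green glass and the head's edges gave centres up to about 3 mm apart. I followed the window's outline.
- **Force reading:** it was noisy, and read about 5.5 N where the spring should push about 6.4 N at that depth.
- **Earlier presses:** the first was about 0.008 rad off flush, and the second built up sideways force and sat about 1 mm low. I lifted clear and re-pressed each time.

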